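Clamp a carving blank in the torque vise

ROBOT

A 6-joint arm with a two-finger parallel gripper is mounted at the origin on the work surface. World frame = base frame: x ahead of the robot, y to its left, z up, the work surface at z = 0. Lengths are in m, angles in degrees, forces in N, time in s.
With the tool pointing down it reaches from about 0.3 to 0.75 m from the base axis. Payload 8.5 kg.
Tool frame: the origin (TCP) lies on the centre line of the jaws, within the pads' length; the fingertips stand 17 mm ahead of it and the grasp point (between the pads) lies 2 mm behind it (env.tip_extent is the distance from the TCP to the fingertips, in m); z points along the fingers, y is the direction in which the jaws open and shut (so a half turn about z gives the same grasp; the last joint's range is limited). The gripper opens to 85 mm and grips with 20 to 120 N. Pads are 22 mm wide; open, the fingers measure 114 mm over their backs; the gripper's body (76 mm by 85 mm) begins 54 mm behind the grasp point. The pads swing forward as they close: fully open they stand 13 mm farther back than shut.
Start: joints at [55.674, 21.807, 74.336, -0, 83.858, -12.336], TCP at [0.206, 0.51, 0.215] pointing down, gripper open.
Joint ranges: [-178.18, 178.18], [-50.72, 133.34], [12.68, 142.11], [-81.47, 261.47], [9.98, 163.14], [-165.26, 165.26]. Speed limits (degrees/s): [136.94, 136.94, 180, 180, 180, 180].

INTERFACE

Orientations are given as a 3x3 rotation matrix whose columns are the frame's x, y, z axes.
In Python, from rig import telemetry, get_image, camera_params, close_job, env gives the robot as it stands.
- The arm moves only by the tool apply_moves, never from a script. Its argument "motion" is a list of rows, each an object of numbers: "tx", "ty", "tz": the shift along the tool's x, y, z in cm; "turn": the turn about the tool's z in degrees; "jaw": the gripper's target within -1 to 1 (fully open at 1, half-way at 0, shut at -1). In form: [{"tx": .., "ty": .., "tz": .., "turn": .., "jaw": ..}, ...]. A call has 1 to 5 rows; each row is the pose to reach, as a shift and turn from the pose measured when the call began, along the tool's axes at that moment; what a row does not reach only later rows make up. A row lasts 1/12 s, in which the tool goes at most 41.7 mm and 7.16 degrees, less where a joint would pass 70% of its speed; a pose out of reach is approached as far as the arm can. A call with a gripper value outside its range is refused whole. The fingers move at their own pace and stop on an object; "squeeze" is the grip in N (left out, the last holds). Time passes only in rows, so rows that repeat a pose let the fingers close. It gives the time, the measured TCP pose, the force and the opening at its end, in the units of the state.
- telemetry.observe(): the state, without advancing time (a new reading comes with each control period).
- get_image(name): name is "scene" or "top" or "wrist"; returns (picture, depth): 400x640x3 uint8, red, green, blue; 400x640 float32, m along the optical axis (not along the pixel's ray), 0 where there is no reading.
- camera_params(name): a dict with "fx", "fy", "cx", "cy" (pixels), "rvec" (rotation vector, rad) and "tvec" (3), from world to camera coordinates, as OpenCV has them. Camera axes: x right, y down, z forward; pixel columns grow to the right and rows downward; lengths in m; the calibration is good to about 2 mm. A picture is of the moment at which its call begins: read the wrist's pose just before it. camera_params takes no time and is no camera call; for the wrist camera it gives the pose at the moment of the call.
- close_job(): hands the job in, once; it reports no verdict.
The state is a dict: "time_s": time; "q": joint angles; "qvel": joint speeds; "joint_efforts": joint torques, N m; "position": TCP position; "tool_rot": TCP orientation; "ft_force": force on the tool from outside, world axes, zero at the start; "wrist_torque": the same for the moment, N m; "grip_width": finger opening in m.
Only numpy, scipy, OpenCV 4.12 (cv2) and the standard library are available. Lean on these libraries where they do the work, as an engineer would, in place of code of your own. Each camera call takes 0.05 s, during which the arm holds its last target. There are 200 camera calls.

TASK

Stand the half-turned wooden blank, neck up, on the bed of the carving vise between its two jaws, squared to them and about centred on their width, and let go of it. Then swing the click wrench on the vise clockwise (seen from above) until it breaks over with a click, stop at once without driving the handle on to its stop, and leave go of the wrench with the blank firmly clamped. Leave the other things on the bench where they are.

Things in the scene. Friction and masses are not known exactly. Their poses are not given: they have to be found in the camera images.
- blank_neck (a point): The blank: pale wood, square foot 46 x 46 mm and 40 mm tall, with a round neck of 30 mm diameter and 55 mm length on top (95 mm in all, about 0.1 kg); the only piece with such a neck. It starts standing on the bench. The point is on its axis, 70 mm above its underside; z up, x and y square to the foot's sides.
- blank: The same blank; origin at the centre of its underside.
- back_face (a point): Fixed jaw of the grey steel vise: the middle of its clamping face, at the height of the vise bed (30 mm above the bench). x runs along the face, y is the closing direction (from the sliding jaw into the fixed jaw), z up. The jaws are 80 mm wide along x and rise 34 mm above the bed. The wrench shaft's axis lies 150 mm from here along -y.
- jaw: Sliding jaw: origin at the middle of its clamping face, at bed height; axes as the fixed jaw. The wrench drives it towards the fixed jaw, 24 mm per rad. It starts 55 to 72 mm from the fixed jaw. It has up to 9 mm of loose play on its rack, different each time, taken up only after it meets the work, so the angle at which it gets tight cannot be told by looking.
- vise: The vise, fixed to the bench: origin on the wrench shaft's axis at bench height, axes as the fixed jaw. Its shaft is stiff to turn and so stays where it is left. A gripper that clamps the wrench bar hard feels part of the load as a moment instead of a force.
- wrench_head (a point): Head of the click wrench, always fitted on the vise's upright shaft: steel disc of 44 mm diameter. The point is on the shaft's axis, 85 mm above the bench. x points along the wrench when it is straight, z up; it turns with the shaft. The wrench starts pointing to the robot's right, away from the jaws, and is tightened clockwise seen from above (towards the robot).
- wrench_grip (a point): Grip of the click wrench: level round wooden bar, 28 mm diameter, from 105 to 215 mm off the shaft's axis. The point is on the bar's axis, 160 mm from the shaft's axis, 85 mm above the bench; x outwards along the bar, z up. The click comes 0.7 to 1.2 rad after the start.
- handle: The wrench's handle (origin on the shaft's axis at bench height, x along the bar). Pushed at the grip point it takes 4 to 8 N to turn; once the work is tight, about 12 N, then it breaks over relative to the head: resistance falls to 75 % within 0.06 rad (10 mm at the grip), to 40 % by 0.12 rad, and a solid stop comes at 0.18 rad. Let go, it springs back straight; the jaw stays tight.
- rough_block: bystander: plain square wooden block 40 x 40 x 75 mm, standing; origin under its centre
- gouge: bystander: gouge with wooden handle, 190 mm long, lying
- offcut: bystander: flat board 90 x 140 x 16 mm
- rule: bystander: steel rule 30 x 220 x 4 mm
There are look-alikes about, which are no part of the job. What is shaped like the blank but green or yellow is not meant.

How it is judged:
By the outcome, as a careful person would: the job done as asked, in the order asked, and still so for the second after the job is handed in, with the robot touching nothing.
It also fails if it takes over 72 s, if anything falls off the work surface, if the arm or the gripper's body presses on something with over 40 N, if the wrist force passes 120 N, or if a joint passes its speed limit or range.

## Working session

There is one attempt and no reset: what is moved stays moved. The work goes in short steps, Python scripts to look and compute and a tool call to move; the robot and the scene stay as the last step left them, time stands still between calls to the robot, and variables do not carry over. Pictures are saved under pics/ and viewed, about 8 in all and at most 12, crops included, and the job is handed in when it is done.

Besides the shell and the picture viewer there is one more tool, called after "Request:" as a command line: name --argument value ..., lists and objects as JSON in quotes. apply_moves: Moves the arm, as the interface text tells. Its arguments: {"type":"object","properties":{"motion":{"type":"array"},"squeeze":{"type":"number"}},"required":["motion"]}

```bash
ls; mkdir -p pics; cat > h.py <<'E'
import numpy as np, cv2
from rig import telemetry, get_image, camera_params, close_job, env
def cam(n):
    p=camera_params(n); R=cv2.Rodrigues(np.array(p['rvec'],float))[0]; return p,R,np.array(p['tvec'],float).ravel()
def pts(n,depth,pp=None):
    p,R,t=pp or cam(n); v,u=np.mgrid[:depth.shape[0],:depth.shape[1]]
    c=np.dstack([(u-p['cx'])/p['fx']*depth,(v-p['cy'])/p['fy']*depth,depth])
    w=(c-t)@R; w[depth==0]=np.nan; return w
def save(f,im): cv2.imwrite(f,im[...,::-1])
E
python3 - <<'E'
from h import *
for n in ("scene","top"):
    im,d=get_image(n); save(f"pics/{n}0.png",im); np.savez(f"pics/{n}0.npz",im=im,d=d)
    w=pts(n,d); p,R,t=cam(n); print(n,-R.T@t,np.nanmin(w.reshape(-1,3),0),np.nanmax(w.reshape(-1,3),0))
s=telemetry.observe(); print(s)
E
```

```text
pics
scene [ 0.90587183 -0.68312472  0.92479073] [-1.41543052 -0.72076612 -0.76713895] [1.60884927 2.13181093 0.43379033]
top [0.28242815 0.02336014 0.99480204] [-0.04087347 -1.59184433 -0.76981185] [1.71491769 1.72269944 0.56969847]
{'time_s': 0.1, 'q': array([ 5.56731783e+01,  2.18394883e+01,  7.43773220e+01, -9.08900109e-04,
        8.38570510e+01, -1.23378304e+01]), 'qvel': array([-0.09652034, -0.15345014, -0.04236997, -0.03434877, -0.01786531,
       -0.01951328]), 'joint_efforts': array([ 4.41265292e-03, -4.49218404e+01, -2.31654525e+01, -1.67803123e-04,
        3.70765760e-03, -9.95451103e-06]), 'position': array([0.20580925, 0.50975983, 0.2146696 ]), 'tool_rot': array([[-9.27256360e-01,  3.74426405e-01, -7.13927110e-04],
       [ 3.74426995e-01,  9.27255775e-01, -1.07349555e-03],
       [ 2.60047956e-04, -1.26271916e-03, -9.99999169e-01]]), 'ft_force': array([-0.08960307,  0.3183772 , -0.45817394]), 'wrist_torque': array([-0.01454396,  0.06637724, -0.08467645]), 'grip_width': 0.0857145632955923}
```

View pics/scene0.png

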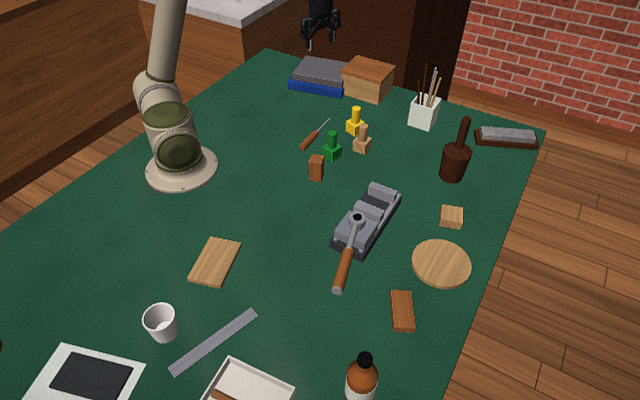

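View pics/top0.png

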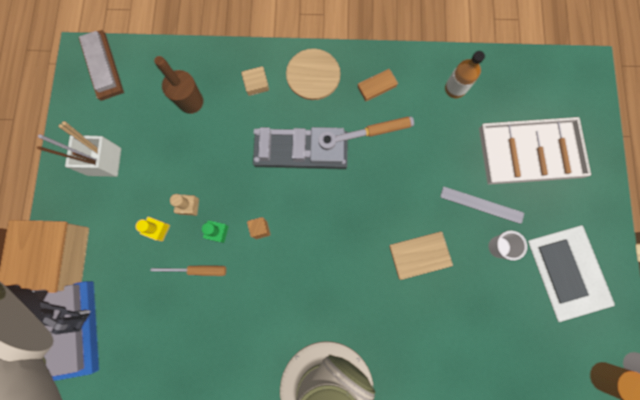

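The scene has three neck-shaped candidates. In the top view they are yellow (152,228), green (214,231) and pale wood (184,203), which is (362,140) in the scene view. Only the pale wood piece fits the blank. The plain block at (258,228) has no neck. The vise has its fixed jaw at about (263,147) and its sliding jaw at about (300,145). The wrench head is at (327,140) and the bar points right to (412,122).

```bash
python3 - <<'E'
from h import *
z=np.load("pics/top0.npz"); im,d=z['im'],z['d']; w=pts("top",d); H=w[...,2]
zs=np.load("pics/scene0.npz"); ims,ds=zs['im'],zs['d']; ws=pts("scene",ds)
save("pics/crop.png",np.hstack([cv2.resize(im[170:260,120:280],None,fx=2.5,fy=2.5,interpolation=2),cv2.resize(ims[90:180,290:450],None,fx=2.5,fy=2.5,interpolation=2)]))
# bench plane check
print("bench z",np.nanmedian(H[300:330,200:270]),np.nanmedian(ws[250:300,100:180,2]))
# blank
for nm,W,roi in (("top",w,(slice(185,222),slice(165,202))),("scene",ws,(slice(118,158),slice(350,374)))):
    P=W[roi].reshape(-1,3); P=P[np.isfinite(P[:,0])]
    for a,b in ((.088,.102),(.034,.046)):
        q=P[(P[:,2]>a)&(P[:,2]<b)]; print(nm,a,len(q),q.mean(0) if len(q) else '', cv2.minAreaRect((q[:,:2]*1000).astype(np.float32)) if len(q)>5 else '')
# vise rows
for r in (140,147,155): print(r,[(c,*np.round(w[r,c]*1000).astype(int)) for c in range(248,350,4)])
# wrench grip bar
hsv=cv2.cvtColor(im,cv2.COLOR_RGB2HSV); m=np.zeros(H.shape,bool); m[110:140,340:418]=1
m&=(H>.07)&(H<.12); P=w[m]; print(len(P),P.mean(0),cv2.fitLine((P[:,:2]*1000).astype(np.float32),2,0,.01,.01).ravel(), P.min(0),P.max(0))
m=np.zeros(H.shape,bool); m[128:152,315:340]=1; print("head hist",np.histogram(H[m],bins=np.arange(.03,.14,.005)))
E
```

```text
bench z 7.408294696094645e-05 0.001362640021532995
top 0.088 124 [0.44262099 0.37616712 0.09458005] ((443.0843811035156, 377.002197265625), (28.17981719970703, 28.861989974975586), 34.465606689453125)
top 0.034 183 [0.43892049 0.37030776 0.03981246] ((443.3345031738281, 377.2991638183594), (47.38227081298828, 46.31254959106445), 87.96919250488281)
scene 0.088 58 [0.44643404 0.3762881  0.09496393] ((446.03961181640625, 377.1271667480469), (28.354907989501953, 29.91202735900879), 7.888072490692139)
scene 0.034 168 [0.42617078 0.39901906 0.04076998] ((422.6277770996094, 412.8043212890625), (60.61100769042969, 145.57460021972656), 33.95209884643555)
140 [(248, np.int64(633), np.int64(231), np.int64(0)), (252, np.int64(634), np.int64(221), np.int64(-3)), (256, np.int64(622), np.int64(203), np.int64(32)), (260, np.int64(611), np.int64(187), np.int64(64)), (264, np.int64(612), np.int64(177), np.int64(62)), (268, np.int64(611), np.int64(166), np.int64(66)), (272, np.int64(624), np.int64(161), np.int64(29)), (276, np.int64(624), np.int64(150), np.int64(30)), (280, np.int64(624), np.int64(140)
[... 3311 characters left out ...]
np.int64(576), np.int64(-9), np.int64(66)), (340, np.int64(577), np.int64(-20), np.int64(64)), (344, np.int64(587), np.int64(-32), np.int64(31)), (348, np.int64(597), np.int64(-44), np.int64(2))]
692 [ 0.63969864 -0.11680271  0.09497279] [ 2.54794151e-01 -9.66995299e-01  6.39698669e+02 -1.16802704e+02] [ 0.60970043 -0.19819027  0.07827811] [ 0.6727255  -0.01709977  0.10397692]
head hist (array([  0,   0,   0,   0,   0,   0, 179, 121,   0,   7,  14,  11,  68,
       162,  36,   0,   0,   0,   0,   0,   0,   0]), array([0.03 , 0.035, 0.04 , 0.045, 0.05 , 0.055, 0.06 , 0.065, 0.07 ,
       0.075, 0.08 , 0.085, 0.09 , 0.095, 0.1  , 0.105, 0.11 , 0.115,
       0.12 , 0.125, 0.13 , 0.135, 0.14 ]))
```

View pics/crop.png

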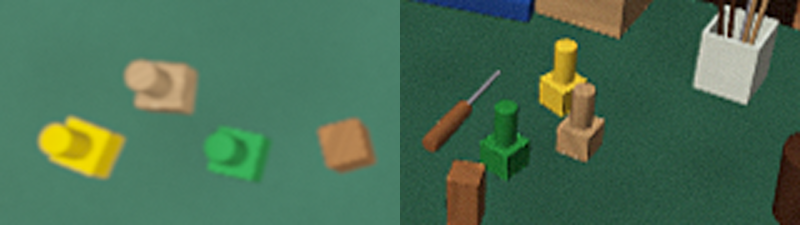

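The crop confirms it: the pale blank is the tan piece with a neck at top (184,203), the other two are yellow and green. Next I'll measure the vise axes and the blank's yaw, and work out the first move.

```bash
cat >> h.py <<'E'
def delta(xyz,yaw,s=None):
    """yaw = world angle (deg) of tool y, tool down; -> tx,ty,tz cm, turn deg"""
    s=s or telemetry.observe(); R=s['tool_rot']; t=R.T@(np.array(xyz)-s['position'])*100
    cur=np.degrees(np.arctan2(R[1,1],R[0,1])); tn=-(yaw-cur); tn=(tn+90)%180-90
    return np.round(t,2),round(float(tn),2)
def rect(P): return cv2.minAreaRect((P[:,:2]*1000).astype(np.float32))
E
python3 - <<'E'
from h import *
z=np.load("pics/top0.npz"); im,d=z['im'],z['d']; w=pts("top",d); H=w[...,2]
def sel(r0,r1,c0,c1,a,b):
    m=np.zeros(H.shape,bool); m[r0:r1,c0:c1]=1; m&=(H>a)&(H<b); return w[m]
def line(P,ax,side,q=95,bins=12):  # edge line fit: extremes of coordinate 1-ax per bin
    return P
print("fixed",rect(sel(120,170,252,271,.052,.075)))
print("slide",rect(sel(120,170,289,306,.052,.075)))
print("fixed+slide", [np.percentile(sel(120,170,252,271,.055,.075)[:,i],[1,50,99]) for i in (0,1)])
print([np.percentile(sel(120,170,289,303,.055,.075)[:,i],[1,50,99]) for i in (0,1)])
print("bed base",rect(sel(115,175,250,350,.02,.075)), rect(sel(115,175,250,350,.024,.04)))
print("head",rect(sel(128,152,312,341,.092,.11)))
B=sel(185,222,165,202,.02,.11); 
hsv=cv2.cvtColor(im,cv2.COLOR_RGB2HSV); print("px blank",hsv[207,188],hsv[203,177])
F=sel(185,222,168,202,.035,.045); print(rect(F))
# bar line: grip only
G=sel(110,140,365,416,.07,.11);l=cv2.fitLine((G[:,:2]*1000).astype(np.float32),2,0,.01,.01).ravel();print("grip",l,np.degrees(np.arctan2(l[1],l[0])),rect(G))
print(delta((.443,.377,.20),88))
E
```

```text
fixed ((604.6182250976562, 178.2460174560547), (81.00453186035156, 24.578458786010742), 0.506869375705719)
slide ((604.3172607421875, 87.71476745605469), (78.99519348144531, 33.15501022338867), 1.8835777044296265)
fixed+slide [array([0.56511326, 0.60345163, 0.64421587]), array([0.16621016, 0.17742739, 0.19011319])]
[array([0.56549714, 0.60218261, 0.64317428]), array([0.07745239, 0.09046246, 0.10352401])]
bed base ((605.5272216796875, 87.02023315429688), (100.70793914794922, 248.583740234375), 0.2182420790195465) ((605.5272216796875, 87.02023315429688), (100.70793914794922, 248.583740234375), 0.2182420790195465)
head ((608.7725219726562, 13.855192184448242), (43.419246673583984, 50.41756057739258), 48.15930938720703)
px blank [ 17  97 187] [ 17  92 205]
((443.3345031738281, 377.2991638183594), (47.38227081298828, 46.31254959106445), 87.96919250488281)
grip [ 2.6408377e-01 -9.6449977e-01  6.4503241e+02 -1.3759694e+02] -74.68748 ((647.9447631835938, -137.55908203125), (27.71897315979004, 123.14041137695312), 15.111056327819824)
(array([-26.96,  -3.43,   1.46]), -19.99)
```

Request:
apply_moves --motion '[{"tx": -4, "ty": -0.5, "tz": 0.3, "turn": -5}, {"tx": -8, "ty": -1, "tz": 0.6, "turn": -10}, {"tx": -12, "ty": -1.5, "tz": 0.9, "turn": -15}, {"tx": -16, "ty": -2, "tz": 1.2, "turn": -20}, {"tx": -20, "ty": -2.5, "tz": 1.5, "turn": -20}]'

```text
invalid input
```

```bash
python3 -c "
from h import *
print(delta((.443,.377,.20),88))"
```

```text
(array([-26.96,  -3.43,   1.46]), -19.99)
```

Each row probably needs every field, so I'll add "jaw".

Request:
apply_moves --motion '[{"tx": -4, "ty": -0.5, "tz": 0.3, "turn": -5, "jaw": 1}, {"tx": -8, "ty": -1, "tz": 0.6, "turn": -10, "jaw": 1}, {"tx": -12, "ty": -1.5, "tz": 0.9, "turn": -15, "jaw": 1}, {"tx": -16, "ty": -2, "tz": 1.2, "turn": -20, "jaw": 1}, {"tx": -20, "ty": -2.5, "tz": 1.5, "turn": -20, "jaw": 1}]'

```text
time_s: 0.52
position: [0.3831, 0.4104, 0.1993]
tool_rot: [[-1.0, 0.03, -0.001], [0.03, 1.0, -0.001], [0.001, -0.001, -1.0]]
ft_force: [0.6, 1.7, -0.7]
grip_width: 0.0855
```

```bash
python3 -c "
from h import *
print(delta((.443,.377,.20),88))"
```

```text
(array([-6.08, -3.16, -0.08]), 0.29)
```

Request:
apply_moves --motion '[{"tx": -3, "ty": -1.5, "tz": 0, "turn": 0, "jaw": 1}, {"tx": -6, "ty": -3.2, "tz": 0, "turn": 0, "jaw": 1}, {"tx": -6, "ty": -3.2, "tz": 0, "turn": 0, "jaw": 1}, {"tx": -6, "ty": -3.2, "tz": 0, "turn": 0, "jaw": 1}]'

```text
time_s: 0.85
position: [0.4433, 0.3755, 0.1985]
tool_rot: [[-0.999, 0.033, -0.002], [0.033, 0.999, -0.002], [0.002, -0.002, -1.0]]
ft_force: [-1.1, 0.3, -0.2]
grip_width: 0.0855
```

```bash
python3 - <<'E'
from h import *
s=telemetry.observe(); pp=cam("wrist"); im,d=get_image("wrist"); save("pics/w1.png",im); w=pts("wrist",d,pp)
print(s['position'],-pp[1].T@pp[2])
hsv=cv2.cvtColor(im,cv2.COLOR_RGB2HSV); H=w[...,2]
near=np.hypot(w[...,0]-.443,w[...,1]-.377)<.05
for a,b in ((.088,.102),(.035,.045)):
    P=w[near&(H>a)&(H<b)]; print(len(P),rect(P) if len(P)>5 else '')
np.savez("pics/w1.npz",im=im,d=d,w=w)
E
```

```text
[0.44325065 0.3755257  0.19849508] [0.37006283 0.37838575 0.35839745]
1023 ((443.6119079589844, 376.69354248046875), (28.503019332885742, 29.50373077392578), 9.552525520324707)
1143 ((444.1514892578125, 376.7377014160156), (45.97782516479492, 46.372039794921875), 88.64161682128906)
```

View pics/w1.png

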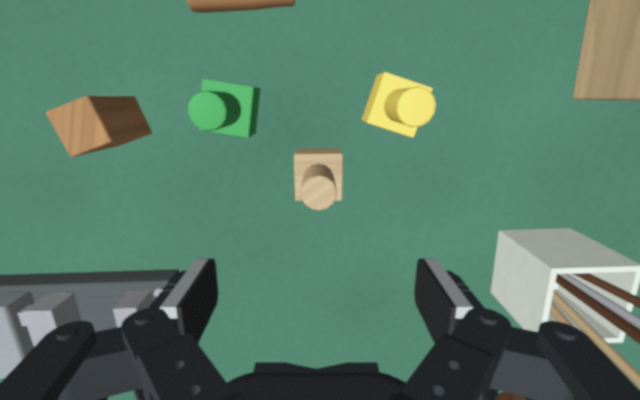

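The wrist view shows the tan blank with its neck at (318,190) and foot at (318,172). The green (210,110) and yellow (410,105) pieces are clear of the finger paths. The blank's centre is (0.4438, 0.3767), with its side direction at 88.6°. I'll descend now.

Request:
apply_moves --motion '[{"tx": -0.05, "ty": 0.1, "tz": 3, "turn": -0.5, "jaw": 1}, {"tx": -0.05, "ty": 0.1, "tz": 6.5, "turn": -0.5, "jaw": 1}, {"tx": -0.05, "ty": 0.1, "tz": 10, "turn": -0.5, "jaw": 1}, {"tx": -0.05, "ty": 0.1, "tz": 13, "turn": -0.5, "jaw": 1}, {"tx": -0.05, "ty": 0.1, "tz": 13, "turn": -0.5, "jaw": 1}]'

```text
time_s: 1.32
position: [0.4384, 0.3764, 0.0636]
tool_rot: [[-1.0, 0.02, -0.012], [0.021, 1.0, -0.007], [0.012, -0.007, -1.0]]
ft_force: [-0.7, 0.3, -0.7]
grip_width: 0.0854
```

Request:
apply_moves --motion '[{"tx": 0, "ty": 0, "tz": 0, "turn": 0, "jaw": 0.2}, {"tx": 0, "ty": 0, "tz": 0, "turn": 0, "jaw": -0.2}, {"tx": 0, "ty": 0, "tz": 0, "turn": 0, "jaw": -0.6}, {"tx": 0, "ty": 0, "tz": 0, "turn": 0, "jaw": -1}, {"tx": 0, "ty": 0, "tz": 0, "turn": 0, "jaw": -1}]' --squeeze 40

```text
time_s: 1.73
position: [0.439, 0.3769, 0.0652]
tool_rot: [[-1.0, 0.02, -0.009], [0.02, 1.0, -0.005], [0.009, -0.005, -1.0]]
ft_force: [-1.8, -0.6, 6.9]
grip_width: 0.0282
```

Request:
apply_moves --motion '[{"tx": 0, "ty": 0, "tz": 0, "turn": 0, "jaw": -1}, {"tx": 0, "ty": 0, "tz": 0, "turn": 0, "jaw": -1}, {"tx": 0, "ty": 0, "tz": 0, "turn": 0, "jaw": -1}]'

```text
time_s: 1.98
position: [0.4391, 0.3769, 0.0656]
tool_rot: [[-1.0, 0.02, -0.009], [0.021, 1.0, -0.005], [0.009, -0.005, -1.0]]
ft_force: [0.1, -0.0, -1.1]
grip_width: 0.0283
```

The neck is held, opening 28 mm. I'll lift it and check how it sits in the grip.

Request:
apply_moves --motion '[{"tx": 0, "ty": 0, "tz": -2, "turn": 0, "jaw": -1}, {"tx": 0, "ty": 0, "tz": -5, "turn": 0, "jaw": -1}, {"tx": 0, "ty": 0, "tz": -8, "turn": 0, "jaw": -1}, {"tx": 0, "ty": 0, "tz": -11, "turn": 0, "jaw": -1}, {"tx": 0, "ty": 0, "tz": -11, "turn": 0, "jaw": -1}]'

```text
time_s: 2.4
position: [0.442, 0.3786, 0.1815]
tool_rot: [[-1.0, 0.02, 0.0], [0.02, 1.0, 0.0], [-0.0, 0.0, -1.0]]
ft_force: [0.6, 0.2, -0.3]
grip_width: 0.0287
```

```bash
python3 - <<'E'
from h import *
s=telemetry.observe(); print(s['position'],s['grip_width'],s['tool_rot'][:,2],s['qvel'].round(1)); print(delta((.600,.1365,.18),90))
E
```

```text
[0.44201172 0.3785568  0.18151599] 0.02872259364272529 [ 2.88893204e-04  1.05774902e-04 -9.99999953e-01] [-0.   2.9  5.7  0.  -5.9  0.1]
(array([-16.29, -23.88,   0.15]), -1.17)
```

Request:
apply_moves --motion '[{"tx": -2, "ty": -2.8, "tz": 0, "turn": 0, "jaw": -1}, {"tx": -4, "ty": -5.7, "tz": 0, "turn": 0, "jaw": -1}, {"tx": -6, "ty": -8.5, "tz": 0, "turn": 0, "jaw": -1}, {"tx": -8, "ty": -11.5, "tz": 0, "turn": -0.5, "jaw": -1}, {"tx": -10, "ty": -14.5, "tz": 0, "turn": -1, "jaw": -1}]'

```text
time_s: 2.82
position: [0.5395, 0.23, 0.1811]
tool_rot: [[-1.0, 0.002, -0.0], [0.002, 1.0, 0.0], [0.0, 0.0, -1.0]]
ft_force: [0.6, 0.2, -1.5]
grip_width: 0.028
```

```bash
python3 -c "
from h import *
print(delta((.600,.1365,.18),90))"
```

```text
(array([-6.07, -9.34,  0.11]), -0.13)
```

Request:
apply_moves --motion '[{"tx": -2, "ty": -3, "tz": 0, "turn": 0, "jaw": -1}, {"tx": -4, "ty": -6.2, "tz": 0, "turn": 0, "jaw": -1}, {"tx": -6, "ty": -9.3, "tz": 0, "turn": 0, "jaw": -1}, {"tx": -6, "ty": -9.3, "tz": 0, "turn": 0, "jaw": -1}, {"tx": -6, "ty": -9.3, "tz": 0, "turn": 0, "jaw": -1}]'

```text
time_s: 3.23
position: [0.5999, 0.1351, 0.1801]
tool_rot: [[-1.0, 0.005, -0.002], [0.005, 1.0, 0.0], [0.002, 0.0, -1.0]]
ft_force: [0.9, 0.4, -1.2]
grip_width: 0.0284
```

```bash
python3 - <<'E'
from h import *
s=telemetry.observe(); pp=cam("wrist"); im,d=get_image("wrist"); save("pics/w2.png",im); w=pts("wrist",d,pp); H=w[...,2]
T=s['position']; print(T,s['tool_rot'].round(4).tolist(),s['grip_width'])
wood=(im[...,0].astype(int)-im[...,2]>35)&(np.abs(w[...,0]-.605)<.06)&(np.abs(w[...,1]-.137)<.06)
print(np.histogram(H[wood],bins=np.arange(.09,.23,.01)))
z0=T[2]-.0656+.04
for a,b in ((z0-.004,z0+.004),(z0+.05,z0+.06)):
    P=w[wood&(H>a)&(H<b)]; print(len(P),P.mean(0),rect(P))
def sel(y0,y1,a,b): return w[(w[...,0]>.55)&(w[...,0]<.66)&(w[...,1]>y0)&(w[...,1]<y1)&(H>a)&(H<b)]
for nm,y0,y1 in (("fix",.155,.21),("slide",.06,.112)):
    P=sel(y0,y1,.057,.07); print(nm,len(P),rect(P),np.percentile(P[:,1],[1,99]),np.percentile(P[:,0],[1,99]))
E
```

```text
[0.59988526 0.1351055  0.18013363] [[-1.0, 0.0054, -0.0015], [0.0054, 1.0, 0.0], [0.0015, 0.0, -1.0]] 0.02841959579405032
(array([   0,    0,    3,  226,  291,  323, 2499,  242,  244,  301,  360,
        830, 2686,    5]), array([0.09, 0.1 , 0.11, 0.12, 0.13, 0.14, 0.15, 0.16, 0.17, 0.18, 0.19,
       0.2 , 0.21, 0.22, 0.23]))
2463 [0.59199669 0.13560383 0.15564043] ((600.0427856445312, 135.51597595214844), (45.34103012084961, 36.6801643371582), 89.7930908203125)
3321 [0.60273742 0.1348202  0.21047451] ((604.0535278320312, 134.97084045410156), (28.861106872558594, 29.078411102294922), 39.78315353393555)
fix 2402 ((606.43212890625, 177.54010009765625), (79.55989074707031, 24.27730369567871), 0.2098246067762375) [0.16552857 0.18922323] [0.56687571 0.6450441 ]
slide 3161 ((606.8543090820312, 88.22291564941406), (79.89341735839844, 30.15413475036621), 0.07277243584394455) [0.07367207 0.10308681] [0.56710411 0.64541589]
```

View pics/w2.png

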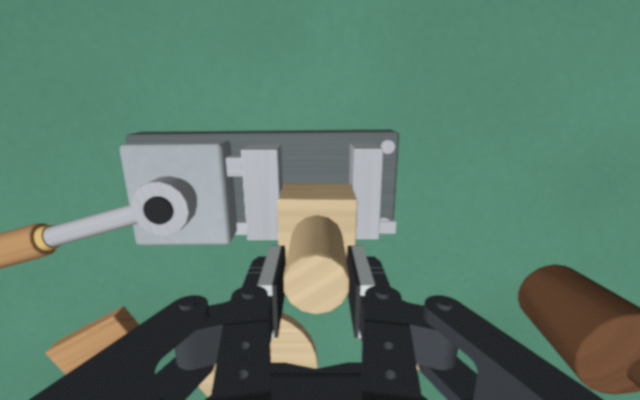

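The wrist view shows the held blank (neck at (318,275), foot top at (317,215)) over the gap between the sliding jaw (262,195) and the fixed jaw (366,195). It is square to the jaws. The offset is about 2 mm in x.

Request:
apply_moves --motion '[{"tx": -0.2, "ty": 0, "tz": 1.5, "turn": 0, "jaw": -1}, {"tx": -0.2, "ty": 0, "tz": 3.5, "turn": 0, "jaw": -1}, {"tx": -0.2, "ty": 0, "tz": 5.5, "turn": 0, "jaw": -1}, {"tx": -0.2, "ty": 0, "tz": 7, "turn": 0, "jaw": -1}, {"tx": -0.2, "ty": 0, "tz": 7.3, "turn": 0, "jaw": -1}]'

```text
time_s: 3.7
position: [0.599, 0.1377, 0.1047]
tool_rot: [[-1.0, 0.002, -0.007], [0.002, 1.0, 0.0], [0.007, 0.0, -1.0]]
ft_force: [-0.7, -0.2, -1.5]
grip_width: 0.0281
```

Request:
apply_moves --motion '[{"tx": 0, "ty": 0, "tz": 0.2, "turn": 0, "jaw": -1}, {"tx": 0, "ty": 0, "tz": 0.4, "turn": 0, "jaw": -1}, {"tx": 0, "ty": 0, "tz": 0.4, "turn": 0, "jaw": -1}]'

```text
time_s: 3.95
position: [0.599, 0.1382, 0.1012]
tool_rot: [[-1.0, 0.001, -0.006], [0.001, 1.0, 0.0], [0.006, 0.0, -1.0]]
ft_force: [-0.2, 0.1, -0.5]
grip_width: 0.0285
```

```bash
python3 -c "
from h import *
s=telemetry.observe();print(s['position'],s['tool_rot'][:,2],s['ft_force'],delta((.602,.135,.0945),90.2))"
```

```text
[0.59899731 0.13823259 0.10118444] [-6.05789636e-03  2.96365635e-04 -9.99981607e-01] [-0.15209058  0.07456729 -0.4532434 ] (array([-0.3 , -0.32,  0.67]), -0.26)
```

Request:
apply_moves --motion '[{"tx": -0.3, "ty": -0.3, "tz": 0.2, "turn": -0.2, "jaw": -1}, {"tx": -0.4, "ty": -0.3, "tz": 0.4, "turn": -0.2, "jaw": -1}, {"tx": -0.4, "ty": -0.3, "tz": 0.6, "turn": -0.2, "jaw": -1}, {"tx": -0.4, "ty": -0.3, "tz": 0.6, "turn": -0.2, "jaw": -1}]'

```text
time_s: 4.28
position: [0.6035, 0.1351, 0.0955]
tool_rot: [[-1.0, -0.002, -0.005], [-0.002, 1.0, 0.0], [0.005, 0.0, -1.0]]
ft_force: [0.1, 0.8, 1.4]
grip_width: 0.0281
```

```bash
python3 -c "
from h import *
s=telemetry.observe();print(s['position'],s['tool_rot'][:,2],s['ft_force'],delta((.602,.135,.0945),90.2))"
```

```text
[0.60346701 0.13513498 0.09549263] [-4.70181454e-03  3.31210099e-04 -9.99988892e-01] [0.13033481 0.79713222 1.39186455] (array([ 0.15, -0.01,  0.1 ]), -0.08)
```

Request:
apply_moves --motion '[{"tx": 0.15, "ty": 0, "tz": 0.05, "turn": 0, "jaw": -1}, {"tx": 0.15, "ty": 0, "tz": 0.1, "turn": 0, "jaw": -1}, {"tx": 0.15, "ty": 0, "tz": 0.1, "turn": 0, "jaw": -1}]'

```text
time_s: 4.53
position: [0.6028, 0.1352, 0.0956]
tool_rot: [[-1.0, -0.002, -0.002], [-0.002, 1.0, 0.0], [0.002, 0.0, -1.0]]
ft_force: [2.0, 0.2, 5.4]
grip_width: 0.0283
```

Request:
apply_moves --motion '[{"tx": 0, "ty": 0, "tz": 0.05, "turn": 0, "jaw": -1}, {"tx": 0, "ty": 0, "tz": 0.1, "turn": 0, "jaw": -1}, {"tx": 0, "ty": 0, "tz": 0.1, "turn": 0, "jaw": -1}]'

```text
time_s: 4.78
position: [0.6034, 0.1352, 0.0954]
tool_rot: [[-1.0, -0.002, 0.001], [-0.002, 1.0, 0.0], [-0.001, 0.0, -1.0]]
ft_force: [1.2, -0.0, 5.8]
grip_width: 0.0282
```

The blank is on the bed. The force went from 1.4 to 5.8 N and z stopped falling. I'll open and rise.

Request:
apply_moves --motion '[{"tx": 0, "ty": 0, "tz": 0, "turn": 0, "jaw": -0.2}, {"tx": 0, "ty": 0, "tz": 0, "turn": 0, "jaw": 0.2}, {"tx": 0, "ty": 0, "tz": 0, "turn": 0, "jaw": 0.6}, {"tx": 0, "ty": 0, "tz": 0, "turn": 0, "jaw": 0.6}, {"tx": 0, "ty": 0, "tz": 0, "turn": 0, "jaw": 0.6}]'

```text
time_s: 5.2
position: [0.6032, 0.1352, 0.0951]
tool_rot: [[-1.0, -0.002, -0.0], [-0.002, 1.0, 0.0], [0.0, 0.0, -1.0]]
ft_force: [-0.1, -0.2, -1.0]
grip_width: 0.0684
```

Request:
apply_moves --motion '[{"tx": 0, "ty": 0, "tz": -2, "turn": 0, "jaw": 0.6}, {"tx": 0, "ty": 0, "tz": -5, "turn": 0, "jaw": 0.6}, {"tx": 0, "ty": 0, "tz": -8, "turn": 0, "jaw": 0.6}, {"tx": 0, "ty": 0, "tz": -10, "turn": 0, "jaw": 0.6}, {"tx": 0, "ty": 0, "tz": -10, "turn": 0, "jaw": 0.6}]'

```text
time_s: 5.62
position: [0.6048, 0.1352, 0.1998]
tool_rot: [[-1.0, -0.002, 0.008], [-0.002, 1.0, 0.001], [-0.008, 0.001, -1.0]]
ft_force: [0.5, -0.1, 0.5]
grip_width: 0.0684
```

```bash
python3 - <<'E'
from h import *
s=telemetry.observe(); pp=cam("wrist"); im,d=get_image("wrist"); save("pics/w3.png",im); w=pts("wrist",d,pp); H=w[...,2]
T=s['position']; print(T,s['grip_width'])
wood=(im[...,0].astype(int)-im[...,2]>35)&(np.abs(w[...,0]-.605)<.06)&(np.abs(w[...,1]-.137)<.05)
for a,b in ((.064,.077),(.119,.131)):
    P=w[wood&(H>a)&(H<b)]; print(len(P),P.mean(0),rect(P))
def sel(y0,y1,a,b): return w[(w[...,0]>.55)&(w[...,0]<.66)&(w[...,1]>y0)&(w[...,1]<y1)&(H>a)&(H<b)]
for nm,y0,y1 in (("fix",.161,.21),("slide",.06,.109)):
    P=sel(y0,y1,.057,.068); print(nm,len(P),rect(P),np.percentile(P[:,1],[1,99]))
P=w[(w[...,0]>.58)&(w[...,0]<.64)&(w[...,1]>-.02)&(w[...,1]<.045)&(H>.09)&(H<.115)]; print("head",len(P),P.mean(0) ,rect(P) if len(P)>5 else '')
im2,d2=get_image("top"); W=pts("top",d2); m=np.zeros(d2.shape,bool); m[110:140,365:416]=1; m&=(W[...,2]>.07)&(W[...,2]<.11); G=W[m]; l=cv2.fitLine((G[:,:2]*1000).astype(np.float32),2,0,.01,.01).ravel();print("grip",l,np.degrees(np.arctan2(l[1],l[0])),G[:,2].max(),rect(G))
E
```

```text
[0.60475389 0.1352231  0.19983878] 0.06840793016436775
1320 [0.59985864 0.1356435  0.07091597] ((608.2806396484375, 135.9113311767578), (45.685028076171875, 45.069091796875), 89.61200714111328)
1229 [0.60733987 0.13581809 0.12561783] ((608.0328979492188, 135.6309814453125), (28.620187759399414, 28.416378021240234), 53.138328552246094)
fix 2382 ((606.5552978515625, 177.42274475097656), (79.92733001708984, 24.081546783447266), 0.12413058429956436) [0.16547809 0.18918414]
slide 2955 ((607.0849609375, 88.18846130371094), (80.17713165283203, 30.28355598449707), 0.17487245798110962) [0.07365436 0.10319588]
head 2550 [0.60666255 0.01430364 0.0971194 ] ((605.6904907226562, 9.817850112915039), (56.163028717041016, 43.80244445800781), 78.44718933105469)
grip [ 2.6381251e-01 -9.6457398e-01  6.4507758e+02 -1.3759332e+02] -74.70359 0.10385677938509226 ((647.7528686523438, -137.76365661621094), (27.98097038269043, 122.86385345458984), 15.869013786315918)
```

View pics/w3.png

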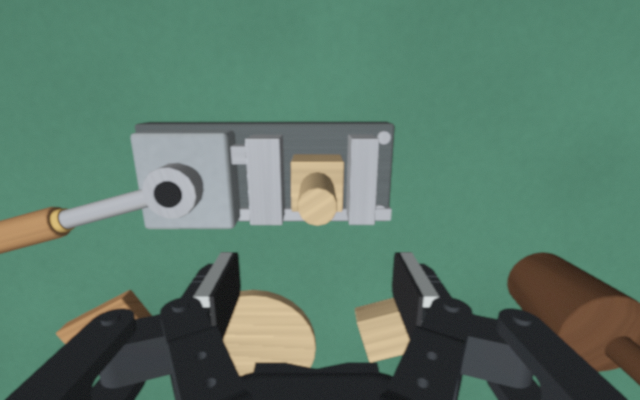

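The blank stands free between the jaws: foot top at (317,172), sliding jaw at (265,180), fixed jaw at (363,180). It is 1.5 mm off centre and within 0.5° of square. Now the wrench: shaft at about (0.6065, 0.0147), bar at about -75°.

```bash
cat >> h.py <<'E'
S=np.array([.6065,.0147])
def arc(a,z=.085,r=.160,lag=0):
    a=np.radians(a); return (S[0]+r*np.cos(a)-lag*np.sin(a), S[1]+r*np.sin(a)+lag*np.cos(a), z)
E
python3 -c "
from h import *
print(telemetry.observe()['q'].round(1),arc(-75.2),delta(arc(-75.2,.2),14.8))"
```

```text
[  1.7  29.5  64.8   0.   85.7 -88.5] (np.float64(0.6473713212697265), np.float64(-0.1399917421767135), 0.085) (array([ -4.36, -27.52,  -0.48]), 75.32)
```

Request:
apply_moves --motion '[{"tx": -1, "ty": -4, "tz": 0, "turn": 7, "jaw": 0.3}, {"tx": -2, "ty": -8, "tz": 0, "turn": 14, "jaw": 0.3}, {"tx": -3, "ty": -12, "tz": 0, "turn": 21, "jaw": 0.3}, {"tx": -4, "ty": -16, "tz": 0, "turn": 28, "jaw": 0.3}, {"tx": -4.2, "ty": -20, "tz": 0, "turn": 35, "jaw": 0.3}]'

```text
time_s: 6.13
position: [0.6457, -0.0666, 0.193]
tool_rot: [[-0.817, 0.577, -0.002], [0.577, 0.817, 0.001], [0.003, -0.0, -1.0]]
ft_force: [0.8, 0.8, -0.4]
grip_width: 0.0555
```

```bash
python3 -c "
from h import *
print(telemetry.observe()['position'],delta(arc(-75.2,.2),14.8))"
```

```text
[ 0.64573862 -0.06663399  0.19296467] (array([-4.36, -5.9 , -0.71]), 39.99)
```

Request:
apply_moves --motion '[{"tx": -2, "ty": -3, "tz": 0, "turn": 7, "jaw": 0.3}, {"tx": -4.4, "ty": -5.9, "tz": 0, "turn": 14, "jaw": 0.3}, {"tx": -4.4, "ty": -5.9, "tz": 0, "turn": 21, "jaw": 0.3}, {"tx": -4.4, "ty": -5.9, "tz": 0, "turn": 28, "jaw": 0.3}, {"tx": -4.4, "ty": -5.9, "tz": 0, "turn": 35, "jaw": 0.3}]'

```text
time_s: 6.55
position: [0.647, -0.141, 0.1905]
tool_rot: [[-0.331, 0.943, -0.006], [0.943, 0.331, 0.003], [0.005, -0.004, -1.0]]
ft_force: [0.0, 0.8, -1.6]
grip_width: 0.0554
```

Request:
apply_moves --motion '[{"tx": 0, "ty": 0, "tz": 0, "turn": 5, "jaw": 0.3}, {"tx": 0, "ty": 0, "tz": 0, "turn": 5, "jaw": 0.3}]'

```text
time_s: 6.72
position: [0.6463, -0.141, 0.1882]
tool_rot: [[-0.244, 0.97, -0.01], [0.97, 0.244, 0.004], [0.007, -0.008, -1.0]]
ft_force: [0.5, 0.3, 0.2]
grip_width: 0.0558
```

```bash
python3 - <<'E'
from h import *
s=telemetry.observe(); pp=cam("wrist"); im,d=get_image("wrist"); save("pics/w4.png",im); w=pts("wrist",d,pp); H=w[...,2]
print(s['position'],s['grip_width'],delta(arc(-75.2,.084),14.8))
v=w[...,:2]-S; r=np.hypot(v[...,0],v[...,1]); a=np.degrees(np.arctan2(v[...,1],v[...,0]))
m=(r>.11)&(r<.21)&(H>.085)&(H<.108)&(a<-55)&(a>-95)
for r0 in np.arange(.11,.21,.02):
    k=m&(r>=r0)&(r<r0+.02)
    if k.sum()>20: print(round(r0,2),k.sum(),(np.percentile(a[k],2)+np.percentile(a[k],98))/2,np.median(a[k&(H>np.percentile(H[k],80))]),np.percentile(H[k],98))
E
```

```text
[ 0.64629434 -0.14101332  0.18821644] 0.05581051090067894 (array([ 0.  ,  0.19, 10.47]), -0.35)
0.11 966 -74.18695791088804 -74.12986235722853 0.10065462000332737
0.13 900 -74.32094872935147 -74.10523938306534 0.10067329121588478
0.15 838 -74.34646025652526 -74.35690556909307 0.10071167457467942
0.17 781 -74.36661983368636 -74.17056645888783 0.1006995319506355
0.19 730 -74.39859443437757 -74.3220627288172 0.10060551309655007
```

View pics/w4.png

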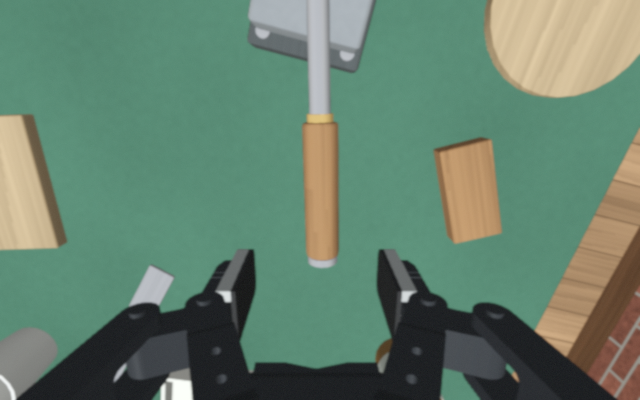

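The bar runs from (320,120) to (321,262), midway between the finger pads, at an angle of -74.3°. I'll descend over it with the fingers open.

Request:
apply_moves --motion '[{"tx": 0, "ty": 0.4, "tz": 2.5, "turn": 0, "jaw": 0.3}, {"tx": 0, "ty": 0.4, "tz": 5, "turn": 0, "jaw": 0.3}, {"tx": 0, "ty": 0.4, "tz": 7.5, "turn": 0, "jaw": 0.3}, {"tx": 0, "ty": 0.4, "tz": 10, "turn": 0, "jaw": 0.3}, {"tx": 0, "ty": 0.4, "tz": 10, "turn": 0, "jaw": 0.3}]'

```text
time_s: 7.18
position: [0.6468, -0.1384, 0.0828]
tool_rot: [[-0.252, 0.967, -0.019], [0.968, 0.253, 0.008], [0.013, -0.016, -1.0]]
ft_force: [0.1, 0.2, -0.9]
grip_width: 0.056
```

```bash
python3 -c "
from h import *
s=telemetry.observe();print(s['position'],s['ft_force'],s['wrist_torque'],delta(arc(-74.3,.085),15.7))"
```

```text
[ 0.64678238 -0.13835057  0.08275311] [ 0.14645424  0.24614257 -0.88017647] [-0.00681678 -0.04114324 -0.01168603] (array([-0.17,  0.26, -0.23]), -1.06)
```

```bash
cat > p.py <<'E'
import sys; from h import *
# p.py a1 a2 ... : bar angles -> rows, plus state
s=telemetry.observe(); R=s['tool_rot']; T=s['position']
v=T[:2]-S; fr=s['ft_force']; yb=R[:2,1]/np.linalg.norm(R[:2,1]); L=s['grip_width']/2-.014
a0=np.degrees(np.arctan2(*(T[:2]+L*yb-S)[::-1])); r0=np.linalg.norm(T[:2]+L*yb-S)
print("t",round(s['time_s'],2),"bar angle if in contact",a0.round(2),"r",r0.round(4),"Ft(tool y)",(fr@R[:,1]).round(2),"Fx",(fr@R[:,0]).round(2),"Fz",fr[2].round(1),"M",s['wrist_torque'].round(2),"z",T[2].round(4))
for a in map(float,sys.argv[1:]):
    t,tn=delta(arc(a,.085,.16,-L),a+90,s); print(a,t,tn)
E
python3 p.py -76 -78 -80 -82.5 -85
```

```text
t 7.18 bar angle if in contact -70.2 r 0.1589 Ft(tool y) 0.22 Fx 0.19 Fz -0.9 M [-0.01 -0.04 -0.01] z 0.0828
-76.0 [-0.15 -1.61 -0.2 ] 0.64
-78.0 [-0.09 -2.17 -0.19] 2.64
-80.0 [-0.01 -2.72 -0.18] 4.64
-82.5 [ 0.13 -3.41 -0.17] 7.14
-85.0 [ 0.29 -4.09 -0.16] 9.64
```

Request:
apply_moves --motion '[{"tx": -0.15, "ty": -0.9, "tz": -0.1, "turn": 0, "jaw": 0.3}, {"tx": -0.15, "ty": -1.6, "tz": -0.2, "turn": 0.6, "jaw": 0.3}, {"tx": -0.1, "ty": -2.2, "tz": -0.2, "turn": 2.6, "jaw": 0.3}, {"tx": 0, "ty": -2.7, "tz": -0.2, "turn": 4.6, "jaw": 0.3}, {"tx": 0.1, "ty": -3.3, "tz": -0.2, "turn": 6.8, "jaw": 0.3}]'

```text
time_s: 7.6
position: [0.6147, -0.146, 0.0868]
tool_rot: [[-0.135, 0.991, -0.017], [0.991, 0.136, 0.007], [0.01, -0.016, -1.0]]
ft_force: [0.3, -0.2, -0.5]
grip_width: 0.0554
```

```bash
python3 p.py -84 -86 -88 -90 -92
```

```text
t 7.6 bar angle if in contact -82.2 r 0.1603 Ft(tool y) 0.26 Fx -0.28 Fz -0.5 M [ 0.01  0.01 -0.01] z 0.0868
-84.0 [ 0.08 -0.5   0.19] 1.8
-86.0 [ 0.15 -1.06  0.2 ] 3.8
-88.0 [ 0.25 -1.61  0.21] 5.8
-90.0 [ 0.36 -2.16  0.22] 7.8
-92.0 [ 0.49 -2.7   0.23] 9.8
```

```bash
cat >> h.py <<'E'
def bar():
    im,d=get_image("wrist"); pp=cam("wrist"); w=pts("wrist",d,pp); H=w[...,2]; v=w[...,:2]-S; r=np.hypot(v[...,0],v[...,1]); a=np.degrees(np.arctan2(v[...,1],v[...,0]))
    m=(r>.11)&(r<.14)&(H>.085)&(H<.108)&(a<-40)&(a>-170)&(im[...,0].astype(int)-im[...,2]>30)
    return im,m.sum(),(np.median(a[m]),np.percentile(a[m],[2,98])) if m.sum()>20 else None
E
python3 - <<'E'
from h import *
im,n,a=bar(); print(n,a); save("pics/w5.png",im)
E
```

```text
3644 (np.float64(-75.28830560618175), array([-80.81711671, -69.0037076 ]))
```

View pics/w5.png

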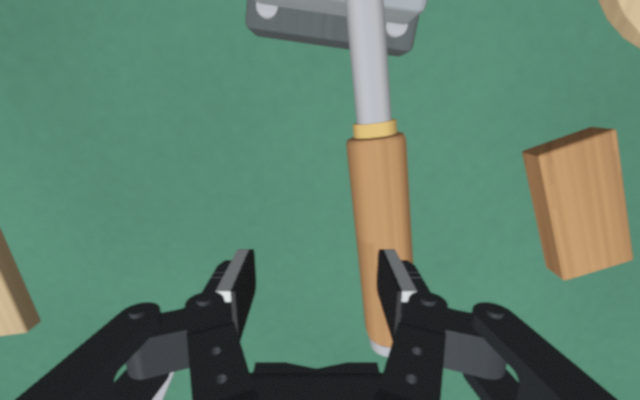

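```bash
python3 - <<'E'
from h import *
s=telemetry.observe(); pp=cam("wrist"); im,d=get_image("wrist"); w=pts("wrist",d,pp)
R,T=s['tool_rot'],s['position']; print(T,s['ft_force'])
for r,c in ((240,370),(240,400),(255,366),(255,383),(260,395),(275,400),(290,412),(255,250),(260,240),(290,228)):
    print((r,c),w[r,c].round(4),"tool",((w[r,c]-T)@R).round(4),im[r,c])
E
```

```text
[ 0.61380418 -0.14602246  0.08680745] [ 0.87882731 -0.57094218  0.02388396]
(240, 370) [ 0.6394 -0.1341  0.0971] tool [ 0.0086  0.0267 -0.0107] [192 152 108]
(240, 400) [ 0.653  -0.1314  0.0987] tool [ 0.0093  0.0406 -0.0125] [190 151 107]
(255, 366) [ 0.6395 -0.1435  0.0941] tool [-0.0008  0.0257 -0.0077] [170 132  92]
(255, 383) [ 0.6417 -0.1319  0.1172] tool [ 0.0106  0.029  -0.0308] [29 30 31]
(260, 395) [ 0.6458 -0.1315  0.1215] tool [ 0.0105  0.0331 -0.0352] [106 111 111]
(275, 400) [ 0.6449 -0.1312  0.1346] tool [ 0.0111  0.032  -0.0482] [107 112 112]
(290, 412) [ 0.6468 -0.1311  0.1446] tool [ 0.011   0.0337 -0.0582] [133 138 138]
(255, 250) [ 0.586  -0.1402  0.1164] tool [ 0.0098 -0.0272 -0.0291] [28 31 31]
(260, 240) [ 0.5832 -0.1398  0.1226] tool [ 0.0106 -0.0301 -0.0352] [106 111 110]
(290, 228) [ 0.5845 -0.1388  0.1465] tool [ 0.0116 -0.029  -0.0591] [134 139 140]
```

```bash
python3 - <<'E'
from h import *
print(env.tip_extent,[k for k in dir(env) if k[0]!='_'])
s=telemetry.observe(); pp=cam("wrist"); im,d=get_image("wrist"); w=pts("wrist",d,pp)
R,T=s['tool_rot'],s['position']; t=(w-T)@R
print("cam in tool",((-pp[1].T@pp[2])-T)@R, s['time_s'])
for r in range(246,262,2): print(r,[(c,(t[r,c]*1000).round(0).astype(int).tolist()) for c in range(372,424,6)])
E
```

```text
0.017 ['MotionError', 'tip_extent']
cam in tool [ 0.07443494  0.00075783 -0.15972727] 7.7
246 [(372, [5, 28, -11]), (378, [6, 30, -13]), (384, [6, 33, -13]), (390, [6, 36, -13]), (396, [7, 39, -14]), (402, [6, 42, -11]), (408, [5, 45, -11]), (414, [-38, 78, 84]), (420, [-39, 83, 85])]
248 [(372, [5, 28, -11]), (378, [6, 30, -14]), (384, [5, 33, -13]), (390, [6, 36, -13]), (396, [6, 39, -14]), (402, [5, 42, -11]), (408, [4, 46, -9]), (414, [-40, 78, 84]), (420, [-40, 83, 84])]
250 [(372, [4, 28, -11]), (378, [9, 28, -24]), (384, [11, 30, -26]), (390, [11, 33, -27]), (396, [5, 39, -13]), (402, [4, 42, -13]), (408, [-9223372036854775808, -9223372036854775808, -9223372036854775808]), (414, [-42, 78, 84]), (420, [-42, 83, 84])]
252 [(372, [2, 28, -11]), (378, [8, 29, -22]), (384, [11, 30, -29]), (390, [11, 32, -29]), (396, [11, 35, -28]), (402, [3, 42, -12]), (408, [2, 46, -10]), (414, [-43, 78, 84]), (420, [-44, 83, 84])]
254 [(372, [1, 28, -10]), (378, [7, 29, -23]), (384, [11, 30, -30]), (390, [11, 32, -31]), (396, [11, 35, -30]), (402, [2, 42, -12]), (408, [1, 46, -11]), (414, [-45, 78, 83]), (420, [-45, 83, 83])]
256 [(372, [0, 28, -10]), (378, [7, 28, -24]), (384, [11, 29, -32]), (390, [11, 31, -33]), (396, [11, 34, -33]), (402, [1, 42, -12]), (408, [0, 46, -10]), (414, [-47, 79, 84]), (420, [-47, 84, 85])]
258 [(372, [-1, 28, -11]), (378, [6, 28, -24]), (384, [11, 29, -34]), (390, [11, 31, -34]), (396, [11, 34, -34]), (402, [0, 42, -12]), (408, [-1, 46, -11]), (414, [-49, 79, 85]), (420, [-49, 84, 84])]
260 [(372, [-3, 28, -9]), (378, [5, 28, -24]), (384, [11, 28, -36]), (390, [11, 31, -35]), (396, [11, 33, -36]), (402, [7, 38, -28]), (408, [-2, 46, -11]), (414, [-50, 79, 84]), (420, [-51, 84, 84])]<stdin>:6: RuntimeWarning: invalid value encountered in cast
```

The depth data shows the open fingertips about 25 mm behind the TCP, not ahead of it. They are at z≈0.112 and passed just over the bar (top at z≈0.099), which is why there was no force. The bar is in view at (385,200), unmoved at about -75°. I'll go back over it and descend further.

Request:
apply_moves --motion '[{"tx": 0, "ty": 1.5, "tz": -0.5, "turn": -2, "jaw": 0.3}, {"tx": 0, "ty": 3, "tz": -0.5, "turn": -5, "jaw": 0.3}, {"tx": 0, "ty": 3.8, "tz": -0.5, "turn": -7, "jaw": 0.3}, {"tx": 0, "ty": 3.8, "tz": -0.5, "turn": -7, "jaw": 0.3}]'

```text
time_s: 8.08
position: [0.6541, -0.1405, 0.0914]
tool_rot: [[-0.261, 0.965, -0.015], [0.965, 0.261, 0.007], [0.011, -0.013, -1.0]]
ft_force: [0.5, -0.3, 0.6]
grip_width: 0.0558
```

```bash
python3 - <<'E'
from h import *
s=telemetry.observe(); pp=cam("wrist"); im,d=get_image("wrist"); w=pts("wrist",d,pp); R,T=s['tool_rot'],s['position']; t=(w-T)@R
H=w[...,2]; v=w[...,:2]-S; r=np.hypot(v[...,0],v[...,1]); a=np.degrees(np.arctan2(v[...,1],v[...,0]))
for r0 in (.11,.12,.13,.14,.15):
    m=(r>r0)&(r<r0+.01)&(H>.085)&(H<.108)&(im[...,0].astype(int)-im[...,2]>30)&(np.abs(a+75)<20)
    if m.sum()>20: print(r0,np.percentile(a[m],[1,99]).mean().round(2),"tool y",np.percentile(t[m][:,1],[1,99]).round(4))
f=(im.max(2)<60)&(np.abs(t[...,0])<.015)&(d>0)
for sg in (1,-1):
    k=f&(sg*t[...,1]>.02)&(sg*t[...,1]<.045)&(t[...,2]<0); print("tip tool z max",np.percentile(t[k][:,2],[90,99]),"inner y",np.percentile(sg*t[k][:,1],2))
print(T,s['grip_width'],delta(arc(-75,.085),15))
E
```

```text
0.11 -73.94 tool y [-0.0164  0.0095]
0.12 -74.11 tool y [-0.0166  0.0091]
0.13 -74.1 tool y [-0.0164  0.0092]
0.14 -74.1 tool y [-0.0163  0.0094]
0.15 -74.17 tool y [-0.0164  0.0096]
tip tool z max [-0.03549495 -0.02692034] inner y 0.027635862617039438
tip tool z max [-0.03497063 -0.02521704] inner y 0.02627886594017683
[ 0.65406602 -0.14052284  0.09135253] 0.0557925787807595 (array([ 0.2 , -0.47,  0.62]), -0.03)
```

Request:
apply_moves --motion '[{"tx": 0, "ty": -0.3, "tz": 0.5, "turn": 0, "jaw": 0.3}, {"tx": 0, "ty": -0.3, "tz": 1.4, "turn": 0, "jaw": 0.3}, {"tx": 0, "ty": -0.3, "tz": 2.3, "turn": 0, "jaw": 0.3}, {"tx": 0, "ty": -0.3, "tz": 2.8, "turn": 0, "jaw": 0.3}]'

```text
time_s: 8.47
position: [0.6487, -0.141, 0.0614]
tool_rot: [[-0.258, 0.966, -0.019], [0.966, 0.258, 0.008], [0.013, -0.016, -1.0]]
ft_force: [-0.2, 0.0, -0.6]
grip_width: 0.0555
```

Request:
apply_moves --motion '[{"tx": 0, "ty": 0, "tz": 0.6, "turn": 0, "jaw": 0.3}, {"tx": 0, "ty": 0, "tz": 1.2, "turn": 0, "jaw": 0.3}, {"tx": 0, "ty": 0, "tz": 1.6, "turn": 0, "jaw": 0.3}, {"tx": 0, "ty": 0, "tz": 1.6, "turn": 0, "jaw": 0.3}]'

```text
time_s: 8.8
position: [0.648, -0.1407, 0.0442]
tool_rot: [[-0.258, 0.966, -0.02], [0.966, 0.258, 0.009], [0.014, -0.017, -1.0]]
ft_force: [-0.1, 0.5, 0.1]
grip_width: 0.0555
```

```bash
sed -i 's/\.085,\.16,-L/.0465,.16,-L/' p.py; python3 p.py -75 -76 -78 -80 -82 -84
```

```text
t 8.8 bar angle if in contact -70.17 r 0.1615 Ft(tool y) 0.01 Fx 0.49 Fz 0.1 M [-0.   -0.01 -0.02] z 0.0442
-75.0 [ 0.09 -1.36 -0.2 ] -0.06
-76.0 [ 0.11 -1.64 -0.2 ] 0.94
-78.0 [ 0.18 -2.2  -0.19] 2.94
-80.0 [ 0.27 -2.75 -0.18] 4.94
-82.0 [ 0.37 -3.3  -0.17] 6.94
-84.0 [ 0.5  -3.85 -0.15] 8.94
```

Request:
apply_moves --motion '[{"tx": 0.1, "ty": -0.7, "tz": -0.1, "turn": 0, "jaw": 0.3}, {"tx": 0.1, "ty": -1.4, "tz": -0.1, "turn": 0, "jaw": 0.3}, {"tx": 0.1, "ty": -1.7, "tz": -0.1, "turn": 1, "jaw": 0.3}, {"tx": 0.2, "ty": -2.2, "tz": -0.1, "turn": 3, "jaw": 0.3}, {"tx": 0.3, "ty": -2.7, "tz": -0.1, "turn": 5, "jaw": 0.3}]'

```text
time_s: 9.22
position: [0.6215, -0.1447, 0.0458]
tool_rot: [[-0.17, 0.985, -0.018], [0.985, 0.171, 0.009], [0.012, -0.016, -1.0]]
ft_force: [7.1, 0.8, -5.8]
grip_width: 0.0553
```

```bash
python3 p.py -82 -84 -86 -88 -90; python3 -c "
from h import *
im,n,a=bar();print(n,a)"
```

```text
t 9.22 bar angle if in contact -79.71 r 0.1596 Ft(tool y) 7.23 Fx -0.45 Fz -5.8 M [ 0.18 -0.92  0.03] z 0.0458
-82.0 [ 0.01 -0.64 -0.06] 1.82
-84.0 [ 0.09 -1.19 -0.05] 3.82
-86.0 [ 0.18 -1.75 -0.04] 5.82
-88.0 [ 0.3  -2.3  -0.03] 7.82
-90.0 [ 0.43 -2.84 -0.02] 9.82
6124 (np.float64(-79.77397405843351), array([-85.35686918, -73.62460894]))
```

Contact: 7.2 N, and the bar is following at -79.8°. I'll continue.

Request:
apply_moves --motion '[{"tx": 0, "ty": -0.65, "tz": 0, "turn": 1.8, "jaw": 0.3}, {"tx": 0.1, "ty": -1.2, "tz": 0, "turn": 3.8, "jaw": 0.3}, {"tx": 0.2, "ty": -1.75, "tz": 0, "turn": 5.8, "jaw": 0.3}, {"tx": 0.3, "ty": -2.3, "tz": 0, "turn": 7.8, "jaw": 0.3}, {"tx": 0.4, "ty": -2.85, "tz": 0, "turn": 9.8, "jaw": 0.3}]'

```text
time_s: 9.68
position: [0.5924, -0.1455, 0.0466]
tool_rot: [[0.005, 1.0, -0.016], [1.0, -0.004, 0.009], [0.009, -0.016, -1.0]]
ft_force: [7.3, 2.5, -4.1]
grip_width: 0.0555
```

```bash
python3 p.py -92 -94 -96 -98 -100
```

```text
t 9.68 bar angle if in contact -90.14 r 0.1602 Ft(tool y) 7.35 Fx 2.5 Fz -4.1 M [ 0.36 -0.95  0.11] z 0.0466
-92.0 [ 0.07 -0.52  0.02] 1.75
-94.0 [ 0.15 -1.08  0.03] 3.75
-96.0 [ 0.24 -1.63  0.04] 5.75
-98.0 [ 0.35 -2.18  0.05] 7.75
-100.0 [ 0.49 -2.72  0.06] 9.75
```

Request:
apply_moves --motion '[{"tx": 0.1, "ty": -0.5, "tz": 0, "turn": 1.8, "jaw": 0.3}, {"tx": 0.15, "ty": -1.1, "tz": 0, "turn": 3.8, "jaw": 0.3}, {"tx": 0.25, "ty": -1.65, "tz": 0, "turn": 5.8, "jaw": 0.3}, {"tx": 0.35, "ty": -2.2, "tz": 0, "turn": 7.8, "jaw": 0.3}, {"tx": 0.5, "ty": -2.7, "tz": 0, "turn": 9.8, "jaw": 0.3}]'

```text
time_s: 10.1
position: [0.566, -0.1408, 0.0474]
tool_rot: [[0.177, 0.984, -0.013], [0.984, -0.177, 0.008], [0.006, -0.014, -1.0]]
ft_force: [6.9, -1.9, -6.4]
grip_width: 0.0557
```

```bash
python3 p.py -101.5 -103 -104.5 -106 -107.5
```

```text
t 10.1 bar angle if in contact -99.65 r 0.1602 Ft(tool y) 7.2 Fx -0.7 Fz -6.4 M [-0.15 -0.98 -0.01] z 0.0474
-101.5 [ 0.06 -0.52  0.1 ] 1.31
-103.0 [ 0.11 -0.93  0.11] 2.81
-104.5 [ 0.17 -1.35  0.11] 4.31
-106.0 [ 0.25 -1.76  0.12] 5.81
-107.5 [ 0.33 -2.17  0.13] 7.31
```

Request:
apply_moves --motion '[{"tx": 0.05, "ty": -0.5, "tz": 0.1, "turn": 1.3, "jaw": 0.3}, {"tx": 0.1, "ty": -0.95, "tz": 0.1, "turn": 2.8, "jaw": 0.3}, {"tx": 0.15, "ty": -1.35, "tz": 0.1, "turn": 4.3, "jaw": 0.3}, {"tx": 0.25, "ty": -1.75, "tz": 0.1, "turn": 5.8, "jaw": 0.3}, {"tx": 0.35, "ty": -2.15, "tz": 0.1, "turn": 7.3, "jaw": 0.3}]'

```text
time_s: 10.52
position: [0.5464, -0.1344, 0.0474]
tool_rot: [[0.303, 0.953, -0.009], [0.953, -0.302, 0.006], [0.003, -0.01, -1.0]]
ft_force: [6.4, -3.2, -5.8]
grip_width: 0.0554
```

```bash
python3 p.py -108 -109 -110 -111 -112; python3 - <<'E'
from h import *
im,d=get_image("top"); w=pts("top",d); H=w[...,2]
wood=(im[...,0].astype(int)-im[...,2]>35)
b=(np.abs(w[...,0]-.607)<.045)&(np.abs(w[...,1]-.135)<.06)
for a0,b0 in ((.06,.08),(.115,.135)):
    P=w[b&wood&(H>a0)&(H<b0)]; print(len(P),rect(P) if len(P)>5 else '')
P=w[b&~wood&(H>.055)&(H<.072)&(w[...,1]<.14)]; print("slide face y",np.percentile(P[:,1],98) if len(P) else '')
E
```

```text
t 10.52 bar angle if in contact -107.07 r 0.1603 Ft(tool y) 7.13 Fx -1.1 Fz -5.8 M [-0.46 -0.97 -0.02] z 0.0474
-108.0 [ 0.04 -0.26  0.09] 0.39
-109.0 [ 0.07 -0.54  0.09] 1.39
-110.0 [ 0.1  -0.82  0.1 ] 2.39
-111.0 [ 0.14 -1.1   0.1 ] 3.39
-112.0 [ 0.18 -1.37  0.1 ] 4.39
55 ((613.9749755859375, 122.05744934082031), (31.111879348754883, 12.883957862854004), 9.077579498291016)
113 ((607.09814453125, 139.4215850830078), (27.123004913330078, 26.59963035583496), 63.02495574951172)
slide face y 0.11603501285171061
```

The vise is closing normally. The blank has moved 4 mm toward the fixed jaw and the friction level is 7.2 N. From here I'll take small steps.

Request:
apply_moves --motion '[{"tx": 0.05, "ty": -0.3, "tz": 0.1, "turn": 0.5, "jaw": 0.3}, {"tx": 0.05, "ty": -0.55, "tz": 0.1, "turn": 1.4, "jaw": 0.3}, {"tx": 0.1, "ty": -0.8, "tz": 0.1, "turn": 2.4, "jaw": 0.3}, {"tx": 0.15, "ty": -1.1, "tz": 0.1, "turn": 3.4, "jaw": 0.3}, {"tx": 0.2, "ty": -1.35, "tz": 0.1, "turn": 4.4, "jaw": 0.3}]'

```text
time_s: 10.98
position: [0.5345, -0.1292, 0.0472]
tool_rot: [[0.378, 0.926, -0.005], [0.926, -0.378, 0.004], [0.002, -0.006, -1.0]]
ft_force: [6.4, -2.7, -4.5]
grip_width: 0.0555
```

```bash
python3 p.py -112.5 -114 -115.5
```

```text
t 10.98 bar angle if in contact -111.68 r 0.1604 Ft(tool y) 6.94 Fx -0.13 Fz -4.5 M [-0.44 -0.96  0.04] z 0.0472
-112.5 [ 0.05 -0.23  0.08] 0.31
-114.0 [ 0.09 -0.65  0.08] 1.81
-115.5 [ 0.15 -1.06  0.08] 3.31
```

Request:
apply_moves --motion '[{"tx": 0.05, "ty": -0.2, "tz": 0.05, "turn": 0.5, "jaw": 0.3}, {"tx": 0.05, "ty": -0.4, "tz": 0.05, "turn": 1.2, "jaw": 0.3}, {"tx": 0.1, "ty": -0.65, "tz": 0.05, "turn": 1.9, "jaw": 0.3}, {"tx": 0.1, "ty": -0.85, "tz": 0.05, "turn": 2.6, "jaw": 0.3}]'

```text
time_s: 11.32
position: [0.528, -0.1259, 0.0474]
tool_rot: [[0.421, 0.907, -0.002], [0.907, -0.421, 0.002], [0.001, -0.002, -1.0]]
ft_force: [7.4, -1.3, -5.7]
grip_width: 0.0558
```

Request:
apply_moves --motion '[{"tx": 0.05, "ty": -0.25, "tz": 0.05, "turn": 0.7, "jaw": 0.3}, {"tx": 0.05, "ty": -0.45, "tz": 0.05, "turn": 1.4, "jaw": 0.3}, {"tx": 0.1, "ty": -0.65, "tz": 0.05, "turn": 2.2, "jaw": 0.3}, {"tx": 0.1, "ty": -0.8, "tz": 0.05, "turn": 2.8, "jaw": 0.3}]'

```text
time_s: 11.65
position: [0.5222, -0.1224, 0.0475]
tool_rot: [[0.466, 0.885, 0.002], [0.885, -0.466, 0.0], [0.001, 0.002, -1.0]]
ft_force: [7.7, -0.9, -4.9]
grip_width: 0.0555
```

```bash
python3 p.py -118 -119 -120
```

```text
t 11.65 bar angle if in contact -116.69 r 0.1606 Ft(tool y) 7.24 Fx 2.83 Fz -4.9 M [-0.09 -1.    0.1 ] z 0.0475
-118.0 [ 0.07 -0.37  0.1 ] 0.25
-119.0 [ 0.1  -0.65  0.1 ] 1.25
-120.0 [ 0.13 -0.92  0.1 ] 2.25
```

Request:
apply_moves --motion '[{"tx": 0.05, "ty": -0.25, "tz": 0.05, "turn": 0.5, "jaw": 0.3}, {"tx": 0.05, "ty": -0.45, "tz": 0.05, "turn": 1, "jaw": 0.3}, {"tx": 0.1, "ty": -0.65, "tz": 0.05, "turn": 1.6, "jaw": 0.3}, {"tx": 0.1, "ty": -0.8, "tz": 0.05, "turn": 2.2, "jaw": 0.3}]'

```text
time_s: 11.98
position: [0.5166, -0.1189, 0.0476]
tool_rot: [[0.5, 0.866, 0.006], [0.866, -0.5, -0.002], [0.001, 0.006, -1.0]]
ft_force: [6.9, -2.7, -5.1]
grip_width: 0.0557
```

```bash
python3 p.py -120 -121 -122
```

```text
t 11.98 bar angle if in contact -119.01 r 0.1607 Ft(tool y) 7.27 Fx 1.15 Fz -5.1 M [-0.34 -0.96  0.01] z 0.0476
-120.0 [ 0.07 -0.28  0.11] -0.02
-121.0 [ 0.09 -0.56  0.11] 0.98
-122.0 [ 0.13 -0.84  0.11] 1.98
```

Request:
apply_moves --motion '[{"tx": 0.05, "ty": -0.25, "tz": 0.1, "turn": 0.4, "jaw": 0.3}, {"tx": 0.1, "ty": -0.45, "tz": 0.1, "turn": 0.9, "jaw": 0.3}, {"tx": 0.1, "ty": -0.65, "tz": 0.1, "turn": 1.5, "jaw": 0.3}, {"tx": 0.15, "ty": -0.85, "tz": 0.1, "turn": 2, "jaw": 0.3}]'

```text
time_s: 12.32
position: [0.5111, -0.1151, 0.0474]
tool_rot: [[0.531, 0.847, 0.011], [0.847, -0.531, -0.005], [0.001, 0.012, -1.0]]
ft_force: [4.2, -8.5, -2.7]
grip_width: 0.0555
```

```bash
python3 p.py -122.5 -123.5 -124.5
```

```text
t 12.32 bar angle if in contact -121.4 r 0.1607 Ft(tool y) 8.07 Fx -4.95 Fz -2.7 M [-1.22 -0.5  -0.09] z 0.0474
-122.5 [ 0.07 -0.31  0.09] 0.4
-123.5 [ 0.1  -0.59  0.09] 1.4
-124.5 [ 0.14 -0.87  0.08] 2.4
```

Request:
apply_moves --motion '[{"tx": 0.05, "ty": -0.2, "tz": 0.05, "turn": 0.3, "jaw": 0.3}, {"tx": 0.05, "ty": -0.35, "tz": 0.05, "turn": 0.8, "jaw": 0.3}, {"tx": 0.1, "ty": -0.5, "tz": 0.05, "turn": 1.3, "jaw": 0.3}]'

```text
time_s: 12.57
position: [0.5085, -0.1132, 0.0477]
tool_rot: [[0.552, 0.834, 0.015], [0.834, -0.552, -0.009], [0.001, 0.017, -1.0]]
ft_force: [4.6, -7.9, -3.7]
grip_width: 0.0556
```

```bash
python3 p.py -123.5 -124.5 -125.5
```

```text
t 12.57 bar angle if in contact -122.55 r 0.1607 Ft(tool y) 8.13 Fx -4.03 Fz -3.7 M [-1.13 -0.64 -0.08] z 0.0477
-123.5 [ 0.07 -0.27  0.11] 0.02
-124.5 [ 0.1  -0.55  0.11] 1.02
-125.5 [ 0.13 -0.83  0.1 ] 2.02
```

Request:
apply_moves --motion '[{"tx": 0.05, "ty": -0.2, "tz": 0.1, "turn": 0, "jaw": 0.3}, {"tx": 0.05, "ty": -0.4, "tz": 0.1, "turn": 0.5, "jaw": 0.3}, {"tx": 0.1, "ty": -0.6, "tz": 0.1, "turn": 1, "jaw": 0.3}]'

```text
time_s: 12.82
position: [0.5053, -0.1108, 0.0475]
tool_rot: [[0.567, 0.823, 0.019], [0.824, -0.567, -0.012], [0.001, 0.022, -1.0]]
ft_force: [3.5, -9.3, -2.3]
grip_width: 0.0554
```

```bash
python3 p.py -124.5 -125.5 -126.5
```

```text
t 12.82 bar angle if in contact -124.03 r 0.1608 Ft(tool y) 8.11 Fx -5.71 Fz -2.3 M [-1.36 -0.47 -0.16] z 0.0475
-124.5 [ 0.08 -0.14  0.09] -0.05
-125.5 [ 0.1  -0.41  0.09] 0.95
-126.5 [ 0.13 -0.69  0.08] 1.95
```

Request:
apply_moves --motion '[{"tx": 0, "ty": -0.2, "tz": 0.05, "turn": 0, "jaw": 0.3}, {"tx": 0, "ty": -0.4, "tz": 0.05, "turn": 0.5, "jaw": 0.3}, {"tx": 0, "ty": -0.6, "tz": 0.05, "turn": 1.2, "jaw": 0.3}]'

```text
time_s: 13.07
position: [0.5018, -0.1086, 0.0478]
tool_rot: [[0.585, 0.811, 0.024], [0.811, -0.585, -0.015], [0.002, 0.028, -1.0]]
ft_force: [6.5, -2.5, -3.0]
grip_width: 0.0555
```

```bash
python3 p.py -126 -127 -128
```

```text
t 13.07 bar angle if in contact -125.46 r 0.1613 Ft(tool y) 6.69 Fx 1.77 Fz -3.0 M [-0.3  -1.02  0.06] z 0.0478
-126.0 [ 0.13 -0.16  0.12] 0.18
-127.0 [ 0.16 -0.43  0.11] 1.18
-128.0 [ 0.19 -0.71  0.11] 2.18
```

Request:
apply_moves --motion '[{"tx": 0.05, "ty": -0.2, "tz": 0.05, "turn": 0.2, "jaw": 0.3}, {"tx": 0.05, "ty": -0.4, "tz": 0.05, "turn": 0.8, "jaw": 0.3}, {"tx": 0.05, "ty": -0.55, "tz": 0.05, "turn": 1.4, "jaw": 0.3}]'

```text
time_s: 13.32
position: [0.4989, -0.106, 0.0479]
tool_rot: [[0.606, 0.795, 0.028], [0.796, -0.606, -0.017], [0.004, 0.033, -0.999]]
ft_force: [7.6, -2.6, -3.5]
grip_width: 0.0554
```

```bash
python3 p.py -128 -129
```

```text
t 13.32 bar angle if in contact -126.84 r 0.1612 Ft(tool y) 7.47 Fx 2.53 Fz -3.5 M [-0.22 -1.09  0.15] z 0.0479
-128.0 [ 0.14 -0.33  0.13] 0.71
-129.0 [ 0.17 -0.61  0.12] 1.71
```

Request:
apply_moves --motion '[{"tx": 0.05, "ty": -0.2, "tz": 0.05, "turn": 0.2, "jaw": 0.3}, {"tx": 0.05, "ty": -0.4, "tz": 0.05, "turn": 0.8, "jaw": 0.3}, {"tx": 0.05, "ty": -0.55, "tz": 0.05, "turn": 1.4, "jaw": 0.3}]'

```text
time_s: 13.57
position: [0.4963, -0.1034, 0.0481]
tool_rot: [[0.626, 0.779, 0.033], [0.78, -0.626, -0.019], [0.006, 0.038, -0.999]]
ft_force: [7.5, -2.4, -4.0]
grip_width: 0.0553
```

```bash
python3 p.py -129 -130
```

```text
t 13.57 bar angle if in contact -128.19 r 0.1611 Ft(tool y) 7.19 Fx 2.8 Fz -4.0 M [-0.24 -1.11  0.16] z 0.0481
-129.0 [ 0.12 -0.23  0.15] 0.23
-130.0 [ 0.14 -0.51  0.14] 1.23
```

Request:
apply_moves --motion '[{"tx": 0.05, "ty": -0.2, "tz": 0.05, "turn": 0.2, "jaw": 0.3}, {"tx": 0.05, "ty": -0.4, "tz": 0.05, "turn": 0.8, "jaw": 0.3}, {"tx": 0.05, "ty": -0.6, "tz": 0.05, "turn": 1.3, "jaw": 0.3}]'

```text
time_s: 13.82
position: [0.4933, -0.1005, 0.0482]
tool_rot: [[0.644, 0.764, 0.038], [0.765, -0.644, -0.022], [0.008, 0.043, -0.999]]
ft_force: [7.8, -3.9, -2.4]
grip_width: 0.0557
```

```bash
python3 p.py -130 -131; python3 -c "
from h import *
im,n,a=bar();print(n,a);save('pics/w6.png',im)"
```

```text
t 13.82 bar angle if in contact -129.57 r 0.161 Ft(tool y) 8.36 Fx 2.07 Fz -2.4 M [-0.45 -1.    0.05] z 0.0482
-130.0 [ 0.1  -0.13  0.17] -0.14
-131.0 [ 0.12 -0.41  0.16] 0.86
5900 (np.float64(-130.89532635606923), array([-136.2943484 , -124.43877157]))
```

Request:
apply_moves --motion '[{"tx": 0.05, "ty": -0.2, "tz": 0.05, "turn": 0.2, "jaw": 0.3}, {"tx": 0.05, "ty": -0.4, "tz": 0.05, "turn": 0.6, "jaw": 0.3}, {"tx": 0.05, "ty": -0.5, "tz": 0.05, "turn": 1, "jaw": 0.3}]'

```text
time_s: 14.12
position: [0.4908, -0.0979, 0.0484]
tool_rot: [[0.659, 0.751, 0.042], [0.752, -0.658, -0.024], [0.009, 0.047, -0.999]]
ft_force: [5.9, -3.7, -3.1]
grip_width: 0.0556
```

```bash
python3 p.py -131 -132
```

```text
t 14.12 bar angle if in contact -130.88 r 0.1609 Ft(tool y) 6.68 Fx 1.1 Fz -3.1 M [-0.54 -0.88  0.01] z 0.0484
-131.0 [ 0.09 -0.04  0.19] -0.23
-132.0 [ 0.11 -0.32  0.17] 0.77
```

Request:
apply_moves --motion '[{"tx": 0.05, "ty": -0.2, "tz": 0.1, "turn": 0, "jaw": 0.3}, {"tx": 0.05, "ty": -0.4, "tz": 0.1, "turn": 0.5, "jaw": 0.3}, {"tx": 0.05, "ty": -0.55, "tz": 0.1, "turn": 1, "jaw": 0.3}]'

```text
time_s: 14.37
position: [0.4884, -0.0954, 0.0482]
tool_rot: [[0.673, 0.738, 0.047], [0.74, -0.672, -0.027], [0.011, 0.053, -0.999]]
ft_force: [7.2, -4.5, -2.2]
grip_width: 0.0556
```

```bash
python3 p.py -132 -133
```

```text
t 14.37 bar angle if in contact -132.08 r 0.1609 Ft(tool y) 8.18 Fx 1.48 Fz -2.2 M [-0.73 -0.85 -0.01] z 0.0482
-132.0 [0.08 0.01 0.17] -0.31
-133.0 [ 0.11 -0.27  0.15] 0.69
```

Request:
apply_moves --motion '[{"tx": 0.05, "ty": -0.2, "tz": 0.1, "turn": 0, "jaw": 0.3}, {"tx": 0.05, "ty": -0.4, "tz": 0.1, "turn": 0.5, "jaw": 0.3}, {"tx": 0.05, "ty": -0.55, "tz": 0.1, "turn": 1, "jaw": 0.3}]'

```text
time_s: 14.62
position: [0.4862, -0.093, 0.048]
tool_rot: [[0.686, 0.725, 0.052], [0.727, -0.686, -0.031], [0.013, 0.059, -0.998]]
ft_force: [6.2, -5.4, -1.2]
grip_width: 0.0552
```

```bash
python3 p.py -133 -134
```

```text
t 14.62 bar angle if in contact -133.3 r 0.1609 Ft(tool y) 8.16 Fx 0.33 Fz -1.2 M [-0.77 -0.78 -0.04] z 0.048
-133.0 [0.08 0.07 0.16] -0.39
-134.0 [ 0.1  -0.2   0.14] 0.61
```

Request:
apply_moves --motion '[{"tx": 0.05, "ty": -0.2, "tz": 0.05, "turn": 0, "jaw": 0.3}, {"tx": 0.05, "ty": -0.4, "tz": 0.05, "turn": 0.5, "jaw": 0.3}, {"tx": 0.05, "ty": -0.6, "tz": 0.05, "turn": 1, "jaw": 0.3}]'

```text
time_s: 14.87
position: [0.4841, -0.0903, 0.0482]
tool_rot: [[0.7, 0.712, 0.057], [0.714, -0.699, -0.034], [0.016, 0.065, -0.998]]
ft_force: [8.8, -6.5, -5.1]
grip_width: 0.0555
```

```bash
python3 p.py -134 -135
```

```text
t 14.87 bar angle if in contact -134.49 r 0.1607 Ft(tool y) 10.44 Fx 1.41 Fz -5.1 M [-1.06 -1.11 -0.05] z 0.0482
-134.0 [0.06 0.13 0.18] -0.48
-135.0 [ 0.08 -0.15  0.16] 0.52
```

The force is rising to 10.4 N, so it is getting tight. I'll use smaller steps.

Request:
apply_moves --motion '[{"tx": 0.05, "ty": -0.2, "tz": 0.05, "turn": 0.2, "jaw": 0.3}, {"tx": 0.05, "ty": -0.4, "tz": 0.05, "turn": 0.5, "jaw": 0.3}, {"tx": 0.05, "ty": -0.5, "tz": 0.05, "turn": 0.8, "jaw": 0.3}]'

```text
time_s: 15.12
position: [0.4828, -0.0886, 0.0484]
tool_rot: [[0.71, 0.701, 0.063], [0.704, -0.71, -0.038], [0.018, 0.072, -0.997]]
ft_force: [9.0, -9.9, -6.9]
grip_width: 0.0551
```

```bash
python3 p.py -135 -136
```

```text
t 15.12 bar angle if in contact -135.31 r 0.1606 Ft(tool y) 12.83 Fx -0.74 Fz -6.9 M [-1.19 -1.06 -0.13] z 0.0484
-135.0 [0.04 0.07 0.2 ] -0.35
-136.0 [ 0.07 -0.21  0.18] 0.65
```

Request:
apply_moves --motion '[{"tx": 0.05, "ty": -0.25, "tz": 0.05, "turn": 0.2, "jaw": 0.3}, {"tx": 0.05, "ty": -0.45, "tz": 0.05, "turn": 0.5, "jaw": 0.3}]'

```text
time_s: 15.28
position: [0.482, -0.0873, 0.0484]
tool_rot: [[0.717, 0.693, 0.069], [0.697, -0.716, -0.042], [0.02, 0.079, -0.997]]
ft_force: [6.9, -10.1, -5.7]
grip_width: 0.0556
```

```bash
python3 p.py -136
```

```text
t 15.28 bar angle if in contact -135.74 r 0.1604 Ft(tool y) 11.59 Fx -2.19 Fz -5.7 M [-1.35 -0.86 -0.1 ] z 0.0484
-136.0 [ 0.04 -0.09  0.19] 0.07
```

Request:
apply_moves --motion '[{"tx": 0.05, "ty": -0.25, "tz": 0.05, "turn": 0.2, "jaw": 0.3}, {"tx": 0.05, "ty": -0.45, "tz": 0.05, "turn": 0.5, "jaw": 0.3}]'

```text
time_s: 15.45
position: [0.481, -0.086, 0.0484]
tool_rot: [[0.724, 0.686, 0.074], [0.689, -0.723, -0.047], [0.022, 0.085, -0.996]]
ft_force: [6.6, -9.2, -6.2]
grip_width: 0.0553
```

```bash
python3 p.py -136; python3 -c "
from h import *
im,n,a=bar();print(n,a);s=telemetry.observe();print((s['ft_force']@s['tool_rot']).round(1))"
```

```text
t 15.45 bar angle if in contact -136.4 r 0.1603 Ft(tool y) 10.68 Fx -1.71 Fz -6.2 M [-1.29 -0.71 -0.15] z 0.0484
-136.0 [0.02 0.09 0.2 ] -0.51
5821 (np.float64(-138.54511584012718), array([-143.78646761, -131.93005253]))
[-2.3  9.7  6.6]
```

The force peaked at 12.8 N and has fallen through 11.6, 10.7 and 9.7 N. The break-over has begun, so I'll go only a little further to be sure of it.

Request:
apply_moves --motion '[{"tx": 0.05, "ty": -0.25, "tz": 0.05, "turn": 0.2, "jaw": 0.3}, {"tx": 0.05, "ty": -0.45, "tz": 0.05, "turn": 0.5, "jaw": 0.3}]'

```text
time_s: 15.67
position: [0.4796, -0.0841, 0.0484]
tool_rot: [[0.731, 0.678, 0.079], [0.682, -0.73, -0.05], [0.024, 0.09, -0.996]]
ft_force: [5.8, -10.0, -3.5]
grip_width: 0.0554
```

```bash
python3 p.py -136; python3 -c "
from h import *
im,n,a=bar();print(n,a);s=telemetry.observe();print((s['ft_force']@s['tool_rot']).round(1))"
```

```text
t 15.67 bar angle if in contact -137.2 r 0.1603 Ft(tool y) 10.95 Fx -2.66 Fz -3.5 M [-1.3  -0.73 -0.18] z 0.0484
-136.0 [-0.    0.32  0.22] -1.12
5819 (np.float64(-139.51816529486285), array([-144.74623556, -132.86998086]))
[-1.8  8.9  5.2]
```

Request:
apply_moves --motion '[{"tx": 0.05, "ty": -0.25, "tz": 0.05, "turn": 0.2, "jaw": 0.3}, {"tx": 0.05, "ty": -0.45, "tz": 0.05, "turn": 0.5, "jaw": 0.3}]'

```text
time_s: 15.88
position: [0.4781, -0.0821, 0.0485]
tool_rot: [[0.738, 0.67, 0.083], [0.674, -0.736, -0.053], [0.025, 0.095, -0.995]]
ft_force: [4.4, -8.2, -3.1]
grip_width: 0.0555
```

```bash
python3 p.py -136; python3 -c "
from h import *
im,n,a=bar();print(n,a);s=telemetry.observe();print((s['ft_force']@s['tool_rot']).round(1))"
```

```text
t 15.88 bar angle if in contact -138.06 r 0.1602 Ft(tool y) 8.7 Fx -2.41 Fz -3.1 M [-1.21 -0.62 -0.2 ] z 0.0485
-136.0 [-0.03  0.55  0.25] -1.71
5807 (np.float64(-140.53087382735896), array([-145.72972343, -133.84586573]))
[-1.7  9.6  3. ]
```

Request:
apply_moves --motion '[{"tx": 0.05, "ty": -0.25, "tz": 0.05, "turn": 0.2, "jaw": 0.3}, {"tx": 0.05, "ty": -0.45, "tz": 0.05, "turn": 0.5, "jaw": 0.3}]'

```text
time_s: 16.1
position: [0.4764, -0.08, 0.0485]
tool_rot: [[0.745, 0.662, 0.087], [0.667, -0.743, -0.056], [0.027, 0.1, -0.995]]
ft_force: [3.9, -8.0, -2.3]
grip_width: 0.0554
```

```bash
python3 p.py -136; python3 -c "
from h import *
im,n,a=bar();print(n,a);s=telemetry.observe();print((s['ft_force']@s['tool_rot']).round(1))"
```

```text
t 16.1 bar angle if in contact -139.06 r 0.1601 Ft(tool y) 8.29 Fx -2.45 Fz -2.3 M [-1.1  -0.5  -0.18] z 0.0485
-136.0 [-0.04  0.83  0.29] -2.31
5805 (np.float64(-141.67300433893138), array([-146.8420501 , -134.97603045]))
[-2.3  7.3  1.5]
```

The resistance has dropped to about 60–65 % of the peak, roughly 0.07 rad past it, so the wrench has clicked and is short of its stop. I'll stop pushing now, back off so the handle springs straight, and lift clear.

Request:
apply_moves --motion '[{"tx": 0, "ty": 0.6, "tz": 0, "turn": -1, "jaw": 0.3}, {"tx": 0, "ty": 1.2, "tz": 0, "turn": -2.5, "jaw": 0.3}, {"tx": 0, "ty": 1.8, "tz": 0, "turn": -4, "jaw": 0.3}, {"tx": 0, "ty": 2.4, "tz": 0, "turn": -4, "jaw": 0.3}, {"tx": 0, "ty": 2.4, "tz": 0, "turn": -4, "jaw": 0.3}]'

```text
time_s: 16.57
position: [0.4925, -0.0983, 0.0513]
tool_rot: [[0.698, 0.711, 0.087], [0.716, -0.696, -0.056], [0.021, 0.102, -0.995]]
ft_force: [0.1, -0.2, -0.3]
grip_width: 0.0551
```

```bash
python3 p.py; python3 - <<'E'
from h import *
s=telemetry.observe(); im,n,a=bar(); print(n,a); pp=cam("wrist"); im,d=get_image("wrist"); w=pts("wrist",d,pp); R,T=s['tool_rot'],s['position']; t=(w-T)@R; H=w[...,2]
m=(np.abs(t[...,0]-.03)<.01)&(H>.08)&(H<.108)&(im[...,0].astype(int)-im[...,2]>30)&(np.abs(t[...,1])<.04); print("bar tool y",np.percentile(t[m][:,1],[1,99])); save("pics/w7.png",im)
E
```

```text
t 16.57 bar angle if in contact -130.41 r 0.1609 Ft(tool y) 0.21 Fx -0.09 Fz -0.3 M [-0.03 -0.02  0.06] z 0.0513
5593 (np.float64(-136.33947449582956), array([-141.82211592, -129.95014696]))
bar tool y [-0.00870816  0.01702385]
```

View pics/w7.png

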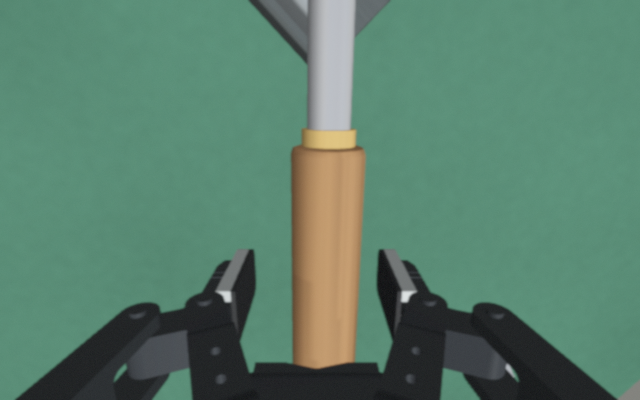

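The wrist view shows the bar at (327,250), midway between the fingers and untouched, with zero force. It sprang back from -141.7° to -136.3° (0.093 rad). That means it broke over and stopped well before the 0.18 rad stop. I'll lift clear.

Request:
apply_moves --motion '[{"tx": 0, "ty": 0, "tz": -2, "turn": 0, "jaw": 0.3}, {"tx": 0, "ty": 0, "tz": -5, "turn": 0, "jaw": 0.3}, {"tx": 0, "ty": 0, "tz": -8, "turn": 0, "jaw": 0.3}, {"tx": 0, "ty": 0, "tz": -11, "turn": 0, "jaw": 0.3}, {"tx": 0, "ty": 0, "tz": -14, "turn": 0, "jaw": 0.3}]'

```text
time_s: 17.08
position: [0.4787, -0.089, 0.1916]
tool_rot: [[0.698, 0.711, 0.085], [0.716, -0.696, -0.055], [0.02, 0.1, -0.995]]
ft_force: [0.3, -0.0, 0.1]
grip_width: 0.0555
```

Request:
apply_moves --motion '[{"tx": 0, "ty": 0, "tz": -1, "turn": 0, "jaw": 0.3}, {"tx": 0, "ty": 0, "tz": -1, "turn": 0, "jaw": 0.3}, {"tx": 0, "ty": 0, "tz": -1, "turn": 0, "jaw": 0.3}]'

```text
time_s: 17.33
position: [0.4775, -0.0881, 0.2012]
tool_rot: [[0.698, 0.711, 0.085], [0.716, -0.696, -0.055], [0.02, 0.1, -0.995]]
ft_force: [0.2, 0.7, 0.2]
grip_width: 0.0555
```

```bash
python3 - <<'E'
from h import *
print(telemetry.observe()['qvel'].round(1))
im,d=get_image("scene"); ims=im; t,dt=get_image("top"); w=pts("top",dt); H=w[...,2]
wood=(t[...,0].astype(int)-t[...,2]>35); b=(np.abs(w[...,0]-.607)<.045)&(np.abs(w[...,1]-.142)<.06)
for a0,b0 in ((.06,.08),(.115,.135)):
    P=w[b&wood&(H>a0)&(H<b0)]; print(len(P),rect(P) if len(P)>5 else '')
P=w[b&~wood&(H>.055)&(H<.072)&(w[...,1]<.14)]; print("slide face y",np.percentile(P[:,1],98))
save("pics/fin.png",np.hstack([cv2.resize(ims[100:300,250:470],None,fx=1.8,fy=1.8),cv2.resize(t[80:280,150:370],None,fx=1.8,fy=1.8)]))
E
```

```text
[-0.2  1.7  1.4 -0.  -0.3 -0.1]
187 ((606.7291259765625, 142.06430053710938), (45.91791915893555, 44.978729248046875), 0.8481529951095581)
122 ((606.7893676757812, 142.5810089111328), (27.196165084838867, 28.40558433532715), 81.12268829345703)
slide face y 0.11885953474431878
```

View pics/fin.png

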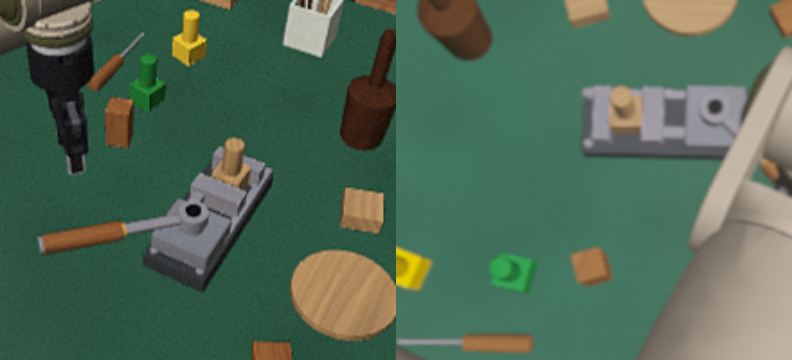

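The final view shows the blank upright with its neck up, gripped between both jaws: neck at (234,150) in the left crop and (622,100) in the right. The wrench is free and the gripper is well clear. The other items are where they were. I'm handing it in.

```bash
python3 -c "
from rig import close_job; print(close_job())"
```

```text
the job is handed in; nothing more can be done
None
```

The blank is standing neck up on the vise bed, clamped between the jaws, and the wrench was stopped just after its click. I handed the job in at about 17.4 s; no verdict is reported.

- **Placing:** I picked the blank up by its neck and let go of it on the bed about 1.5 mm off the jaws' centre and within 0.5° of square. In the last picture it is held between both faces. Its centre is at (0.607, 0.142), under 1 mm off the jaws' centre, and it is square to within about 1°, which is all that picture resolves.
- **Clicking:** Pushing the wrench took about 7 to 8 N, rose to 12.8 N when the work got tight, then fell to 7–8 N, where I stopped. On release the handle sprang back 0.093 rad, so it broke over and stayed well short of its stop at 0.18 rad.
- **At hand-in:** The gripper was clear and touching nothing, and the other things on the bench looked unmoved.

**What disagreed:**
- **Fingertips:** With the gripper part open, they measured about 25 mm behind the tool point, not 17 mm ahead as given. The first pass at the wrench went over the bar without touching it, so I repeated it lower.
- **Tool tilt:** The tool leaned by about 6° while pushing, with no visible effect on the job.

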